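# Set out round-bottom flasks on their cork rings

### The job

Set out the four stoppered round-bottom flasks for the run: take each one from the foam slab and stand it upright on the cork ring of its own size, the smallest flask on the smallest ring and so on up to the largest. They are glass, so set each one down into its ring instead of letting it drop, and leave the rings flat on the bench and the white bottle and the metal clamp holder where they are.

Things in the scene. Friction and masses are not known exactly. Their poses are not given: they have to be found in the camera images.
- flask_25: Smallest of 4 amber round-bottom flasks, 40 g: bulb 41 mm across, neck 24 mm across (plain z = 23.5 to 65.5 mm, then a 28 mm lip), fixed white stopper 26 mm across up to z = 84.5 mm. Origin: bulb centre, z up the neck. Starts upright, bulb centre 51 mm above the bench, in one of 4 equal 35 mm seats, 124 mm apart, of a dark fixed foam slab 250 x 250 x 40 mm.
- flask_50: Second smallest of 4 amber round-bottom flasks, 55 g: bulb 51 mm across, neck 24 mm across (plain z = 28.5 to 70.5 mm, then a 28 mm lip), fixed white stopper 26 mm across up to z = 89.5 mm. Origin: bulb centre, z up the neck. Starts upright, bulb centre 59 mm above the bench, in one of 4 equal 35 mm seats, 124 mm apart, of a dark fixed foam slab 250 x 250 x 40 mm.
- flask_100: Second largest of 4 amber round-bottom flasks, 85 g: bulb 64 mm across, neck 24 mm across (plain z = 35 to 77 mm, then a 28 mm lip), fixed white stopper 26 mm across up to z = 96 mm. Origin: bulb centre, z up the neck. Starts upright, bulb centre 67 mm above the bench, in one of 4 equal 35 mm seats, 124 mm apart, of a dark fixed foam slab 250 x 250 x 40 mm.
- flask_250: Largest of 4 amber round-bottom flasks, 150 g: bulb 85 mm across, neck 24 mm across (plain z = 45.5 to 87.5 mm, then a 28 mm lip), fixed white stopper 26 mm across up to z = 106.5 mm. Origin: bulb centre, z up the neck. Starts upright, bulb centre 79 mm above the bench, in one of 4 equal 35 mm seats, 124 mm apart, of a dark fixed foam slab 250 x 250 x 40 mm.
- ring_25: Smallest of 4 loose cork rings lying flat on the bench: 62 mm outside, 29 mm hole, 20 mm high. Origin: centre of its underside, z up. The smallest flask belongs on it, the bulb resting on the hole's edge with its centre 34.5 mm above the bench.
- ring_50: Second smallest of 4 loose cork rings lying flat on the bench: 72 mm outside, 36 mm hole, 22 mm high. Origin: centre of its underside, z up. The second smallest flask belongs on it, the bulb resting on the hole's edge with its centre 40 mm above the bench.
- ring_100: Second largest of 4 loose cork rings lying flat on the bench: 86 mm outside, 46 mm hole, 26 mm high. Origin: centre of its underside, z up. The second largest flask belongs on it, the bulb resting on the hole's edge with its centre 48 mm above the bench.
- ring_250: Largest of 4 loose cork rings lying flat on the bench: 106 mm outside, 61 mm hole, 32 mm high. Origin: centre of its underside, z up. The largest flask belongs on it, the bulb resting on the hole's edge with its centre 61.5 mm above the bench.
- bottle: Bystander: white plastic bottle with blue cap, 62 mm across, 114 mm high, standing loose. Origin at the centre of its underside, z up. Not to be disturbed.
- boss_head: Bystander: metal clamp holder (boss head) with two brass wing screws, about 80 x 60 x 30 mm, lying loose on the bench. Origin at its underside. Not to be disturbed.
Not all that is in view belongs to the job. Leave any blue look-alike of the ring_50 alone.

How it is judged:
At the end, for the whole second after the job is handed in: Every flask sits in the ring of its own size: bulb centre within 8 mm of the ring's axis and 5 mm of its seated height, neck within 0.3 rad of upright, at rest (0.02 m/s, 0.2 rad/s). Every ring lies flat on the bench (lifted under 5 mm, tilted under 0.1 rad) (horizontal distance between flask_25 and ring_25 below 0.008 m and z of flask_25 in the frame of ring_25 between 0.0295 and 0.0395 m and angle between each of flask_25, flask_50, flask_100, flask_250's own z axis and vertical below 0.3 rad and height (world z) of each of ring_25, ring_50, ring_100, ring_250 below 0.005 m and angle between each of ring_25, ring_50, ring_100, ring_250's own z axis and vertical below 0.1 rad and linear speed of each of flask_25, flask_50, flask_100, flask_250 below 0.02 m/s and angular speed of each of flask_25, flask_50, flask_100, flask_250 below 0.2 rad/s and horizontal distance between flask_50 and ring_50 below 0.008 m and z of flask_50 in the frame of ring_50 between 0.035 and 0.045 m and horizontal distance between flask_100 and ring_100 below 0.008 m and z of flask_100 in the frame of ring_100 between 0.0432 and 0.0532 m and horizontal distance between flask_250 and ring_250 below 0.008 m and z of flask_250 in the frame of ring_250 between 0.0566 and 0.0666 m); the robot touches nothing.
It fails at once if a flask was dropped or knocked loose: it moved faster than 0.6 m/s (a fall of about 18 mm) while out of the gripper ((linear speed of flask_25 above 0.6 m/s and contact force between the fingers and flask_25 below 0.05 N) or (linear speed of flask_50 above 0.6 m/s and contact force between the fingers and flask_50 below 0.05 N) or (linear speed of flask_100 above 0.6 m/s and contact force between the fingers and flask_100 below 0.05 N) or (linear speed of flask_250 above 0.6 m/s and contact force between the fingers and flask_250 below 0.05 N)).
It fails at once if the bottle or the boss head was disturbed: moved more than 25 mm, or the bottle tipped more than 17 degrees (distance of any of bottle, boss_head from where it was at the start of the episode above 0.025 m or angle between bottle's own z axis and vertical above 0.3 rad).
It also fails if it takes over 112 s, if anything falls off the work surface, if the arm or the gripper's body presses on something with over 40 N, if the wrist force passes 120 N, or if a joint passes its speed limit or range.

### The arm

A 6-joint arm with a two-finger parallel gripper is mounted at the origin on the work surface. World frame = base frame: x ahead of the robot, y to its left, z up, the work surface at z = 0. Lengths are in m, angles in rad, forces in N, time in s.
With the tool pointing down it reaches from about 0.375 to 0.925 m from the base axis. Payload 5.7 kg.
Tool frame: the origin (TCP) lies at the very end of the fingers, on their centre line; the grasp point (between the pads) lies behind it (ctrl.grip_point_offset is the z of the grasp point in the tool frame, in m); z points along the fingers, x is the direction in which the jaws open and shut, and the axes are right-handed (so a half turn about z gives the same grasp; the last joint's range is limited). The gripper opens to 88 mm and grips with 3 to 60 N. Pads are 20 mm wide; open, the fingers measure 115 mm over their backs; the gripper's body (75 mm by 178 mm) begins 61 mm behind the grasp point.
Start: joints at [-1.264, 0.359, 1.51, -0, 1.272, -0.115], TCP at [0.246, -0.547, 0.223] pointing down, gripper open.
Joint ranges: [-2.97, 2.97], [-1.01, 2.36], [0.21, 2.38], [-0.96, 4.11], [0.2, 2.71], [-2.98, 2.98]. Speed limits (rad/s): [2.39, 2.39, 3.14, 3.14, 3.14, 3.14].

### API

Orientations are given as [roll, pitch, yaw] about the fixed x, y, z axes, in that order (R = Rz(yaw) Ry(pitch) Rx(roll)).
In Python, from bench import observe, optics, ctrl, finder gives the robot as it stands.
- The arm moves only by the shell command python3 -m pendant 'ROWS' [OPENING]. ROWS is JSON, a list that holds one entry, the list of rows, each a list of 4 numbers: the shift along the tool's x, y, z in mm, then the turn about the tool's z in degrees. In form: [[[tx, ty, tz, twist], ...]]. A call has 1 to 12 rows; each row shifts and turns the pose as measured when the row begins, along the tool's axes as they then stand; what a row does not reach is not made up. A row lasts 1/10 s, in which the tool goes at most 50 mm and 8.59 degrees, less where a joint would pass 70% of its speed; a pose out of reach is approached as far as the arm can. A call is refused whole if a number of a shift passes 50 or a number of a turn 8.59, either way. A call with a gripper value outside its range is refused whole. OPENING is the finger opening in mm, from 0 to 87.8, set as the call begins (- or left out, the last holds). The fingers move at their own pace and stop on an object; the grip force is fixed at half the most. Time passes only in rows, so rows that do not move let the fingers close. It gives the time, the measured TCP pose, the force and the opening at its end, in the units of the state.
- observe(): the state, without advancing time (a new reading comes with each control period).
- optics.snapshot(name): name is "scene" or "top" or "wrist"; returns a dict with "pixels" (480x640x3 uint8, red, green, blue), "K" (3x3 intrinsics, pixels), "camera_from_world" (4x4, takes a point from world to camera coordinates); the wrist camera has in their place "hand_eye" (4x4, takes a point from camera to tool coordinates, whose origin is the TCP and whose axes are the tool frame's). Camera axes: x right, y down, z forward; pixel columns grow to the right and rows downward; lengths in m; the calibration is good to about 2 mm. The wrist camera is an equidistant fisheye: a pixel r from the principal point sees the ray r / f radians off the axis. A picture is of the moment at which its call begins: read the wrist's pose just before it. There is no depth.
- ctrl.hand_in(): hands the job in, once; it reports no verdict.
Trained networks look in the newest picture that a camera, given by its name, has taken for a name from the list of things; names that differ only in an ending like _2 or _b are one class to them, and where a whole thing is asked for, a point or a joint stands for the part that bears it (a point fixed in the world has none). Each returns a list of dicts, best first, with "conf" (0 to 1); they miss things now and then, are a little off and sometimes report something else, mostly with a low value. They report only what shows in the picture. A call takes as long as a camera call. They do not tell look-alikes from the thing itself.
- finder.recognise(camera, label): "centre" ([row, column] in pixels, amid what is visible of it).
- finder.silhouettes(camera, label): "pixels" (480x640 bool, what is visible of it) and "centre" ([row, column] in pixels, amid what is visible of it).
The state is a dict: "clock": time; "qpos": joint angles; "joint_velocities": joint speeds; "joint_efforts": joint torques, N m; "ee_pos": TCP position; "orientation": TCP orientation; "force": force on the tool from outside, world axes, zero at the start; "ft_torque": the same for the moment, N m; "finger_gap": opening from 0.0 (shut) to 1.0 (fully open).
Only numpy, scipy, OpenCV 4.12 (cv2) and the standard library are available. Lean on these libraries where they do the work, as an engineer would, in place of code of your own. Each camera call takes 0.05 s, during which the arm holds its last target.

## Working session

There is one attempt and no reset: what is moved stays moved. The work goes in short steps, Python scripts to look and compute and a shell command to move; the robot and the scene stay as the last step left them, time stands still between calls to the robot, and variables do not carry over. Pictures are saved under pics/ and viewed, and the job is handed in when it is done.

```bash
ls; mkdir -p pics; python3 - <<'E'
from bench import observe, optics, ctrl, finder
import cv2
print(observe()); print(ctrl.grip_point_offset)
for n in ("scene","top","wrist"):
    s=optics.snapshot(n); cv2.imwrite(f"pics/{n}0.png",s["pixels"][:,:,::-1]); print(n,s["K"],s.get("camera_from_world",s.get("hand_eye")))
E
```

```text
pics
{'clock': 0.0, 'qpos': array([-1.26414227e+00,  3.59482463e-01,  1.51144259e+00,  4.00467288e-06,
        1.27249763e+00, -1.15104263e-01]), 'joint_velocities': array([-0.00167639, -0.0003043 ,  0.00017684,  0.00028285, -0.00062259,
       -0.00100877]), 'joint_efforts': array([ 1.86590070e-03, -5.15374804e+01, -2.70725584e+01,  6.77752797e-02,
        3.48073547e-02, -1.17794239e-04]), 'ee_pos': array([ 0.24539882, -0.54675518,  0.22181916]), 'orientation': array([-3.14137867e+00,  1.81747315e-03, -1.14903900e+00]), 'force': array([-0.18963988,  1.22960388, -0.18810816]), 'ft_torque': array([ 0.02595728, -0.0642116 , -0.00092638]), 'finger_gap': 0.9988066428044337}
-0.0187
scene [[499.62367813   0.         319.58527789]
 [  0.         499.62367813 233.57698833]
 [  0.           0.           1.        ]] [[ 0.47258142  0.88128113  0.00321947 -0.31672614]
 [ 0.53388408 -0.28338163 -0.79665717 -0.22164359]
 [-0.70116659  0.3782042  -0.60442286  1.24720035]
 [ 0.          0.          0.          1.        ]]
top [[605.94097118   0.         324.28901116]
 [  0.         605.94097118 231.61202899]
 [  0.           0.           1.        ]] [[ 0.02810641 -0.99937993 -0.02120799  0.0286117 ]
 [-0.98978259 -0.02485701 -0.14040137  0.58609164]
 [ 0.13978714  0.02493748 -0.9898675   1.21180795]
 [ 0.          0.          0.          1.        ]]
wrist [[371.64829954   0.         321.45313821]
 [  0.         371.64829954 236.57391399]
 [  0.           0.           1.        ]] [[ 9.99999157e-01  7.33358623e-04 -1.07193506e-03  3.52156970e-04]
 [-3.86587497e-04  9.55991971e-01  2.93392572e-01 -8.13027513e-02]
 [ 1.23992328e-03 -2.93391911e-01  9.55991448e-01 -1.62381302e-01]
 [ 0.00000000e+00  0.00000000e+00  0.00000000e+00  1.00000000e+00]]
```

View pics/top0.png

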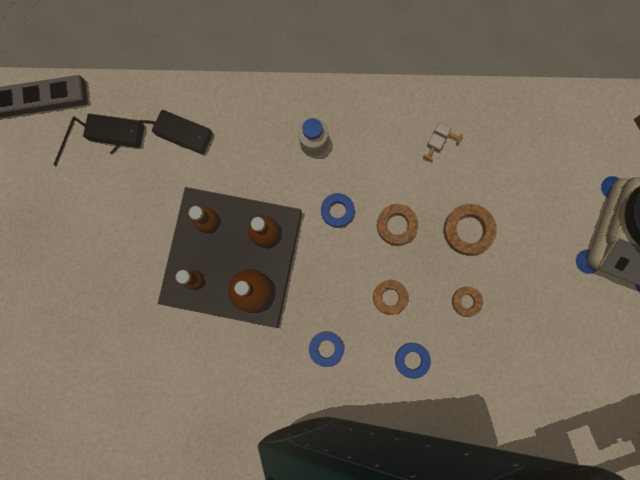

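View pics/scene0.png

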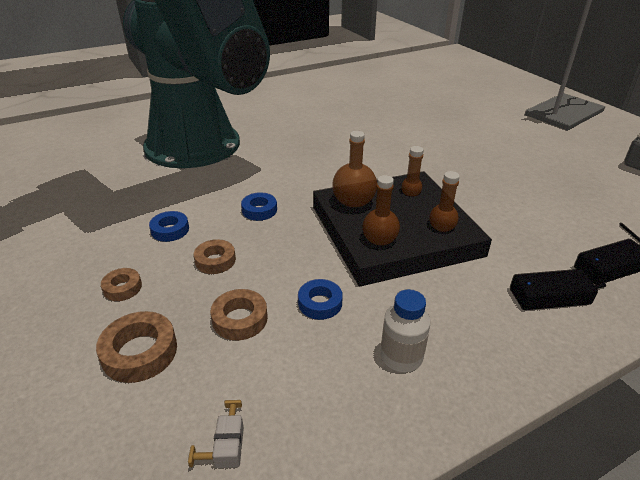

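View pics/wrist0.png

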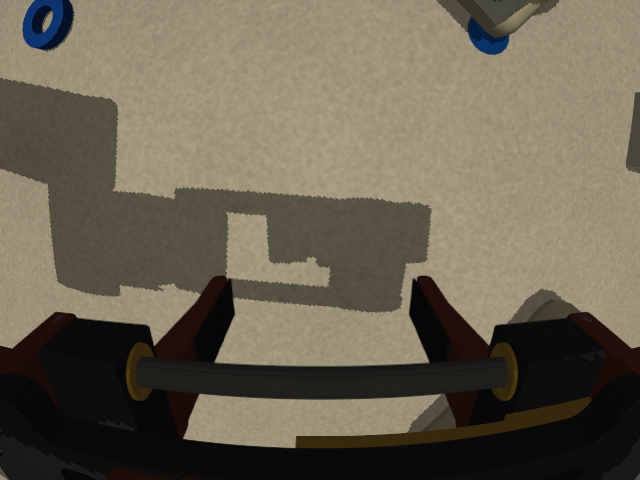

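Top view: cork rings at (col,row) (398,224), (470,229), (391,297), (467,301). Three blue look-alikes at (338,210), (326,349), (413,360). The flasks are on the slab at (204,219), (264,231), (190,279) and (250,290). Next I'll fit poses using the networks' silhouettes.

```bash
cat > h.py <<'E'
import numpy as np, cv2
from scipy.optimize import minimize
FL={'flask_25':(20.5,23.5,65.5,84.5,51,34.5),'flask_50':(25.5,28.5,70.5,89.5,59,40),'flask_100':(32,35,77,96,67,48),'flask_250':(42.5,45.5,87.5,106.5,79,61.5)}
RG={'ring_25':(31,14.5,20),'ring_50':(36,18,22),'ring_100':(43,23,26),'ring_250':(53,30.5,32)}
A=np.linspace(0,2*np.pi,48,endpoint=False)
S=4
def proj(s,P):
    T=s["camera_from_world"];Q=P@T[:3,:3].T+T[:3,3];p=Q@s["K"].T
    return p[:,:2]/p[:,2:]
def hull(s,P,m,v=1):
    p=cv2.convexHull(proj(s,P/1000).astype(np.float32)).reshape(-1,2)
    cv2.fillPoly(m,[np.round((p+.5)*S*16-8).astype(np.int32)],v,shift=4)
def circ(x,y,z,r): return np.c_[x+r*np.cos(A),y+r*np.sin(A),np.full(A.size,z)]
def new(): return np.zeros((480*S,640*S),np.uint8)
def rend(s,n,x,y,zc=None):
    m=new()
    if n in FL:
        r,a,b,t,c,_=FL[n]; c=c if zc is None else zc
        hull(s,np.vstack([circ(x,y,c+r*np.sin(e),r*np.cos(e)) for e in np.linspace(-1.57,1.57,15)]),m)
        hull(s,np.vstack([circ(x,y,c,12),circ(x,y,c+b,12)]),m)
        hull(s,np.vstack([circ(x,y,c+b,14),circ(x,y,c+b+4,14)]),m)
        hull(s,np.vstack([circ(x,y,c+b,13),circ(x,y,c+t,13)]),m)
    else:
        R,r,h=RG[n]
        hull(s,np.vstack([circ(x,y,0,R),circ(x,y,h,R)]),m)
        a,b=new(),new(); hull(s,circ(x,y,h,r),a); hull(s,circ(x,y,0,r),b); m[(a&b)>0]=0
    return m
def fit(s,n,mask,x0,zc=None):
    M=cv2.resize(mask.astype(np.uint8),None,fx=S,fy=S,interpolation=cv2.INTER_NEAREST)
    def f(p):
        m=rend(s,n,p[0],p[1],zc); return 1-(m&M).sum()/max(1,(m|M).sum())
    r=minimize(f,x0,method='Nelder-Mead',options=dict(initial_simplex=[x0,[x0[0]+8,x0[1]],[x0[0],x0[1]+8]],xatol=.1,fatol=1e-4))
    return r.x,1-r.fun
def back(s,rc,z):
    d=np.linalg.inv(s["K"])@[rc[1],rc[0],1]; T=s["camera_from_world"]; R=T[:3,:3]
    o=-R.T@T[:3,3]; d=R.T@d; return ((o+d*(z/1000-o[2])/d[2])*1000)[:2]
E
python3 - <<'E'
from bench import *
from h import *
for cam in ("top","scene"):
    s=optics.snapshot(cam)
    for n in list(FL)+list(RG):
        for d in finder.silhouettes(cam,n)[:4]:
            if d['conf']<.15: continue
            z=FL[n][4] if n in FL else RG[n][2]/2
            col=s["pixels"][d["pixels"]].mean(0).astype(int) if d["pixels"].any() else None
            x,i=fit(s,n,d["pixels"],back(s,d["centre"],z))
            print(cam,n,round(d["conf"],2),np.round(d["centre"]).astype(int)[::-1],col,np.round(x,1),round(i,3))
for n in("bottle","boss_head"):
    for d in finder.recognise("top",n)[:2]:
        s=optics.snapshot("top");print(n,d["conf"],d["centre"],back(s,d["centre"],30))
E
```

```text
top flask_25 0.98 [251 290] [77 52 32] [454.3 206.8] 0.264
top flask_25 0.89 [204 221] [81 63 47] [601.3 288.6] 0.787
top flask_25 0.64 [261 229] [79 59 42] [582.9 172.9] 0.475
top flask_50 0.98 [251 290] [77 52 32] [468.4 200.8] 0.372
top flask_50 0.89 [204 221] [81 63 47] [601.3 288.9] 0.927
top flask_50 0.64 [261 229] [79 59 42] [578.8 167.7] 0.662
top flask_100 0.98 [251 290] [77 52 32] [450.8 194.2] 0.575
top flask_100 0.89 [204 221] [81 63 47] [599.  285.4] 0.647
top flask_100 0.64 [261 229] [79 59 42] [581.3 167. ] 0.964
top flask_250 0.98 [251 290] [77 52 32] [458.7 188. ] 0.965
top flask_250 0.89 [204 221] [81 63 47] [608.2 275.9] 0.382
top flask_250 0.64 [261 229] [79 59 42] [584.1 163.1] 0.567
top ring_25 0.95 [331 206] [ 56  71 106] [638.   18.9] 0.666
top ring_25 0.94 [479 220] [108  77  48] [ 620.5 -277.8] 0.219
top ring_25 0.91 [422 359] [ 54  70 108] [ 327.2 -143.4] 0.659
top ring_25 0.89 [326 357] [ 55  74 114] [344.5  35.3] 0.639
top ring_50 0.95 [331 206] [ 56  71 106] [636.7  18.5] 0.929
top ring_50 0.94 [479 220] [108  77  48] [ 616.9 -273. ] 0.27
top ring_50 0.9
[... 1995 characters left out ...]
 72  50] [454.6 -95.9] 0.936
scene ring_50 0.68 [320 303] [25 49 96] [635.6  19. ] 0.929
scene ring_100 0.89 [260 204] [33 53 94] [339.1  40.2] 0.713
scene ring_100 0.78 [138 352] [99 71 49] [ 602.1 -267.7] 0.622
scene ring_100 0.76 [212 258] [101  72  50] [454.3 -94.6] 0.64
scene ring_100 0.68 [320 303] [25 49 96] [635.   18.3] 0.619
scene ring_250 0.89 [260 204] [33 53 94] [330.6  46.1] 0.464
scene ring_250 0.78 [138 352] [99 71 49] [ 600.3 -259.7] 0.938
scene ring_250 0.76 [212 258] [101  72  50] [454.3 -93.2] 0.391
scene ring_250 0.68 [320 303] [25 49 96] [634.1  19.6] 0.361
bottle 0.76 [136.4, 316.2] [791.68986702  67.54936527]
boss_head 0.68 [139.5, 438.2] [ 790.49808297 -192.02403658]
```

```bash
python3 - <<'E'
from bench import *
from h import *
for cam in ("top","scene"):
    s=optics.snapshot(cam)
    for d in finder.silhouettes(cam,"ring_50"):
        col=s["pixels"][d["pixels"]].mean(0).astype(int)
        if col[2]>col[0]: continue
        best=max(((fit(s,n,d["pixels"],back(s,d["centre"],10))),n) for n in RG) if 0 else sorted([(fit(s,n,d["pixels"],back(s,d["centre"],10))[::-1]+(n,)) for n in RG],key=lambda t:-t[0])[0]
        print(cam,round(d["conf"],2),np.round(d["centre"]).astype(int)[::-1],best)
    # colour mask (cork), independent of networks
    hsv=cv2.cvtColor(s["pixels"],cv2.COLOR_RGB2HSV)
    m=((hsv[...,1]>105)&(hsv[...,0]<20)&(hsv[...,2]>50)).astype(np.uint8)
    m=cv2.morphologyEx(m,cv2.MORPH_OPEN,np.ones((2,2)))
    k,L,st,c=cv2.connectedComponentsWithStats(m)
    for i in range(1,k):
        if st[i,4]<300: continue
        xy=back(s,c[i][::-1],10)
        if xy[1]>0: continue
        print(' col',cam,c[i].round(),st[i,4],sorted([(fit(s,n,L==i,xy)[::-1]+(n,)) for n in RG],key=lambda t:-t[0])[0])
s=optics.snapshot("top")["pixels"][:,:,::-1]
cv2.imwrite("pics/cropA.png",cv2.resize(s[170:390,300:520],None,fx=2.7,fy=2.7,interpolation=cv2.INTER_CUBIC))
E
```

```text
top 0.96 [472 299] (np.float64(0.9142396357081871), array([ 451.00230458, -255.31430674]), 'ring_25')
top 0.9 [483 225] (np.float64(0.9271485913643696), array([ 602.01961187, -260.01729711]), 'ring_250')
top 0.8 [395 299] (np.float64(0.8975646879756469), array([455.40574128, -96.71835602]), 'ring_50')
top 0.57 [408 228] (np.float64(0.9259446409522205), array([ 608.84680715, -108.13617017]), 'ring_100')
 col top [398. 225.] 958 (np.float64(0.8986434905161783), array([ 607.13932851, -110.82623157]), 'ring_100')
 col top [471. 230.] 1490 (np.float64(0.898724143137551), array([ 599.70994245, -262.29984554]), 'ring_250')
 col top [391. 298.] 693 (np.float64(0.8990885416666666), array([453.62597998, -97.84690039]), 'ring_50')
 col top [468. 302.] 555 (np.float64(0.8548713501011853), array([ 448.92089891, -257.08754658]), 'ring_25')
scene 0.81 [122 283] (np.float64(0.9377689506785832), array([ 449.24009711, -255.91865524]), 'ring_25')
scene 0.81 [136 352] (np.float64(0.9526936278167437), array([ 600.48916627, -260.36978736]), 'ring_250')
scene 0.65 [237 317] (np.float64(0.9542779661016949), array([ 607.84062302, -108.274359  ]), 'ring_100')
scene 0.19 [410 170] (np.float64(0.41885729613733913), array([418.70536325, 361.61851554]), 'ring_25')
 col scene [215. 257.] 1095 (np.float64(0.8984250756681886), array([457.57241327, -95.10258293]), 'ring_50')
 col scene [122. 285.] 1000 (np.float64(0.8877296187357789), array([ 452.49887353, -254.67950854]), 'ring_25')
 col scene [240. 315.] 2110 (np.float64(0.9150679727566277), array([ 609.92243393, -107.54675005]), 'ring_100')
 col scene [137. 348.] 3868 (np.float64(0.9216670888527961), array([ 602.6203123 , -259.12476494]), 'ring_250')
```

View pics/cropA.png

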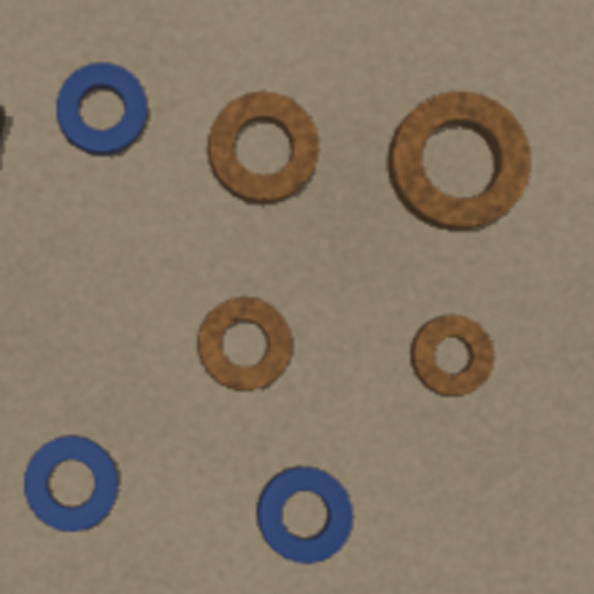

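The crop shows the cork rings in four distinct sizes: at (453,355) the smallest, (245,343) the 50, (263,148) the 100 and (459,160) the 250. The three blue rings at (102,108), (72,483) and (305,514) are look-alikes, which I'll leave alone. First I'll turn the tool to yaw 0, so that tool x = world x and tool y = −world y.

```bash
python3 -m pendant '[[[0,0,-4,-8.3],[0,0,-4,-8.3],[0,0,-4,-8.3],[0,0,-4,-8.3],[0,0,-4,-8.3],[0,0,0,-8.3],[0,0,0,-8.3],[0,0,0,-8]]]' 50; python3 -c "
from bench import *
print(observe())"
```

```text
clock: 2.3
ee_pos: [0.2456, -0.5472, 0.2433]
orientation: [-3.141, 0.0, 0.044]
force: [0.5, -0.1, -0.0]
finger_gap: 0.569
{'clock': 2.3, 'qpos': array([-1.26408236e+00,  3.41373973e-01,  1.48368491e+00,  7.64739098e-05,
        1.31697295e+00, -1.30850902e+00]), 'joint_velocities': array([ 5.40992859e-06,  1.01726465e-03, -1.63650061e-04, -6.08297121e-04,
        1.66636081e-03, -1.44201047e+00]), 'joint_efforts': array([ 1.92981438e-04, -5.10887432e+01, -2.77976274e+01,  3.72517054e-03,
        7.60255032e-02,  1.89666197e+00]), 'ee_pos': array([ 0.24561658, -0.54723595,  0.24333604]), 'orientation': array([-3.14114930e+00,  4.23917876e-05,  4.44074471e-02]), 'force': array([ 0.48181968, -0.1113381 , -0.01669758]), 'ft_torque': array([-0.01070605, -0.08718825,  0.05663035]), 'finger_gap': 0.5685800484978136}
```

```bash
python3 -m pendant '[[[20,-45,0,0],[20,-45,0,0],[20,-45,0,0],[20,-45,0,0],[20,-45,0,0],[20,-45,0,0],[20,-45,0,0],[20,-45,0,0],[20,-45,0,0],[20,-45,0,0],[20,-45,0,0],[20,-45,0,0]]]'
```

```text
clock: 3.5
ee_pos: [0.4633, 0.0072, 0.2433]
orientation: [3.133, -0.008, 0.038]
force: [1.3, -0.9, 0.8]
finger_gap: 0.569
```

```bash
python3 -m pendant '[[[3,-43,0,1],[3,-43,0,1],[2,-43,0,0.2],[2,-43,0,0],[2,-43,0,0],[2,-43,0,0],[2,-38,0,0],[0,0,0,0],[0,0,0,0]]]'; python3 - <<'E'
from bench import *
import cv2
print(observe()['ee_pos'],observe()['orientation'])
s=optics.snapshot("wrist"); cv2.imwrite("pics/w1.png",s["pixels"][:,:,::-1])
E
```

```text
clock: 4.4
ee_pos: [0.4783, 0.323, 0.2424]
orientation: [3.136, -0.015, 0.007]
force: [-0.4, -0.1, 0.7]
finger_gap: 0.571
[0.47831897 0.32297951 0.24241394] [ 3.13604303 -0.01514039  0.00664583]
```

View pics/w1.png

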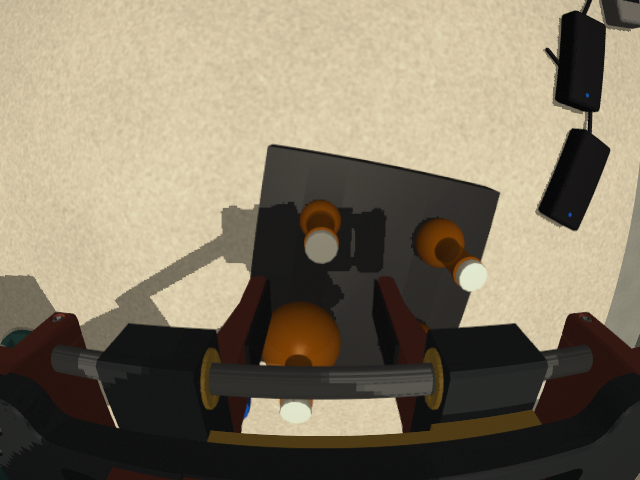

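Wrist view: flask_25's stopper is at (321,246) between the fingers, flask_50's at (470,274) and flask_250's at (295,410). I'll cross-check the positions from the wrist camera.

```bash
cat >> h.py <<'E'
from scipy.spatial.transform import Rotation as Ro
def wray(s,st,col,row,z):
    K=s["K"]; u=np.array([(col-K[0,2])/K[0,0],(row-K[1,2])/K[1,1]]); th=np.linalg.norm(u)
    d=np.r_[u/th*np.sin(th) if th>0 else [0,0],np.cos(th)]
    H=s["hand_eye"]; R=Ro.from_euler('xyz',st["orientation"]).as_matrix()
    o=R@H[:3,3]+st["ee_pos"]; d=R@(H[:3,:3]@d); return ((o+d*(z/1000-o[2])/d[2])*1000)[:2]
def stoppers(optics,observe):
    st=observe(); s=optics.snapshot("wrist"); hsv=cv2.cvtColor(s["pixels"],cv2.COLOR_RGB2HSV)
    m=((hsv[...,1]<45)&(hsv[...,2]>110)).astype(np.uint8); k,L,a,c=cv2.connectedComponentsWithStats(m)
    return st,s,[(c[i],a[i]) for i in range(1,k) if 150<a[i,4]<4000]
E
python3 - <<'E'
from bench import *
from h import *
st,s,l=stoppers(optics,observe)
print(st["ee_pos"],st["orientation"])
for c,a in l: print(c.round(1),a)
for n,(c,r) in dict(f25=(321.5,246),f50=(472,275)).items():
    print(n,wray(s,st,c,r,{'f25':135.5,'f50':148.5}[n]))
E
```

```text
[0.47839401 0.3227882  0.24248423] [ 3.1366313  -0.0152311   0.00581741]
[628.2 285. ] [ 605  167   35  181 2844]
[472.4 276.7] [459 263  28  29 638]
[295.1 412. ] [280 401  31  23 537]
f25 [480.62017996 313.08615816]
f50 [600.77344818 292.75429848]
```

```bash
python3 -m pendant '[[[1,13,0,0],[0,0,0,0],[0,0,15,0],[0,0,30,0],[0,0,15,0],[0,0,0,0],[0,0,0,0]]]'
```

```text
clock: 5.2
ee_pos: [0.4825, 0.2989, 0.1835]
orientation: [3.136, -0.018, -0.006]
force: [0.4, 0.8, -0.7]
finger_gap: 0.566
```

```bash
python3 -m pendant '[[[0,0,0,0]]]'; python3 -m pendant '[[[0,-5,0,0]]]';python3 -m pendant '[[[0,0,0,0]]]';python3 -m pendant '[[[0,0,0,0]]]'
```

```text
clock: 5.3
ee_pos: [0.4829, 0.2985, 0.1843]
orientation: [3.136, -0.019, -0.007]
force: [0.4, 0.5, 0.6]
finger_gap: 0.571
clock: 5.4
ee_pos: [0.4835, 0.3032, 0.1852]
orientation: [3.137, -0.02, -0.008]
force: [0.5, -0.2, -0.6]
finger_gap: 0.57
clock: 5.5
ee_pos: [0.4842, 0.304, 0.1861]
orientation: [3.138, -0.022, -0.008]
force: [0.1, 0.9, 0.2]
finger_gap: 0.569
clock: 5.6
ee_pos: [0.4845, 0.3044, 0.1868]
orientation: [3.138, -0.023, -0.008]
force: [-0.1, 0.4, 0.6]
finger_gap: 0.573
```

```bash
python3 - <<'E'
from bench import *
print(observe()['qpos'],observe()['joint_velocities'],observe()['ee_pos'])
for i in range(4): optics.snapshot("top")
print(observe()['qpos'],observe()['joint_velocities'],observe()['ee_pos'])
E
python3 -m pendant '[[[0,0,0,0],[0,0,0,0],[0,0,0,0],[0,0,0,0],[0,0,0,0]]]'
python3 - <<'E'
from bench import *
print(observe()['qpos'],observe()['joint_velocities'],observe()['ee_pos'])
E
```

```text
[ 0.44879996  0.34509559  1.62956701 -0.01406971  1.14807747  0.46245118] [ 0.00465312 -0.00381513 -0.01123927  0.00283959  0.00077869  0.00278899] [0.48447722 0.30435503 0.18675891]
[ 0.44862897  0.34550522  1.63033419 -0.01407641  1.14789945  0.46236733] [ 0.00060812  0.00205599  0.0040539  -0.00102516 -0.00019406  0.00141167] [0.48410894 0.30406771 0.18625007]
clock: 6.3
ee_pos: [0.4838, 0.304, 0.186]
orientation: [3.138, -0.021, -0.008]
force: [-1.1, -0.1, 0.1]
finger_gap: 0.568
[ 0.44877538  0.34570846  1.6306337  -0.01406291  1.14798017  0.46237274] [0.00168799 0.00111094 0.00085948 0.00148415 0.00068117 0.00086724] [0.48384315 0.30403704 0.18602593]
```

```bash
python3 -m pendant '[[[-3,-3,10,0],[-3,-3,20,0],[0,0,20,0],[0,0,15,0],[0,0,8,0],[0,0,4,0],[0,0,0,0]]]'; python3 - <<'E'
from bench import *
for i in range(2): optics.snapshot("top")
print(observe()['ee_pos'],observe()['orientation'])
E
```

```text
clock: 7.0
ee_pos: [0.4783, 0.3108, 0.1038]
orientation: [3.138, -0.021, -0.008]
force: [-0.5, 0.4, 0.1]
finger_gap: 0.571
[0.4789063  0.31109728 0.10470111] [ 3.13878376 -0.02229433 -0.00810348]
```

```bash
python3 -m pendant '[[[0,1.5,10,0],[0,0,10,0],[0,0,4,0],[0,0,2,0],[0,0,0,0]]]'; python3 - <<'E'
from bench import *
import cv2
cv2.imwrite("pics/w2.png",optics.snapshot("wrist")["pixels"][:,:,::-1])
cv2.imwrite("pics/s2.png",optics.snapshot("scene")["pixels"][100:330,250:520,::-1])
print(observe()['ee_pos'],observe()['orientation'])
E
```

```text
clock: 7.6
ee_pos: [0.4809, 0.3099, 0.078]
orientation: [3.14, -0.025, -0.008]
force: [-0.1, 0.3, -0.1]
finger_gap: 0.568
[0.48106553 0.31004371 0.07843594] [ 3.14057238 -0.02582747 -0.00837281]
```

View pics/w2.png

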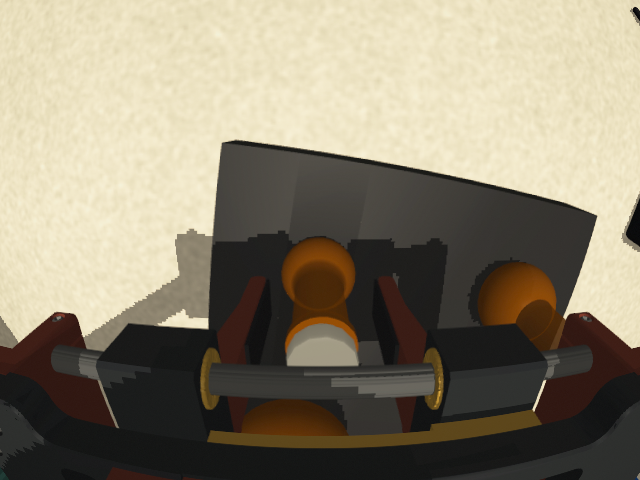

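View pics/s2.png

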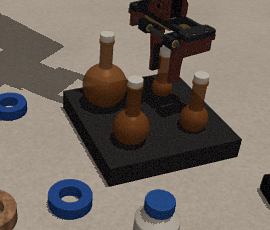

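```bash
python3 -m pendant '[[[0,0,0,0],[0,0,0,0],[0,0,0,0],[0,0,0,0],[0,0,0,0]]]' 15; python3 -m pendant '[[[0,0,-5,0],[0,0,-10,0],[0,0,-25,0],[0,0,-30,0],[0,0,-30,0],[0,0,-30,0],[0,0,-20,0],[0,0,-8,0],[0,0,0,0]]]'; python3 - <<'E'
from bench import *
import cv2
cv2.imwrite("pics/s3.png",optics.snapshot("scene")["pixels"][:,:,::-1])
print(observe()['ee_pos'],observe()['orientation'],observe()['finger_gap'])
E
```

```text
clock: 8.2
ee_pos: [0.4808, 0.3103, 0.0793]
orientation: [3.141, -0.026, -0.009]
force: [-0.7, -0.4, 0.4]
finger_gap: 0.287
clock: 9.1
ee_pos: [0.4774, 0.3102, 0.2485]
orientation: [-3.141, -0.03, -0.008]
force: [-0.3, -0.7, -0.2]
finger_gap: 0.282
[0.47709167 0.31012143 0.24776954] [-3.14141386 -0.0292204  -0.00840393] 0.28943084471792874
```

View pics/s3.png

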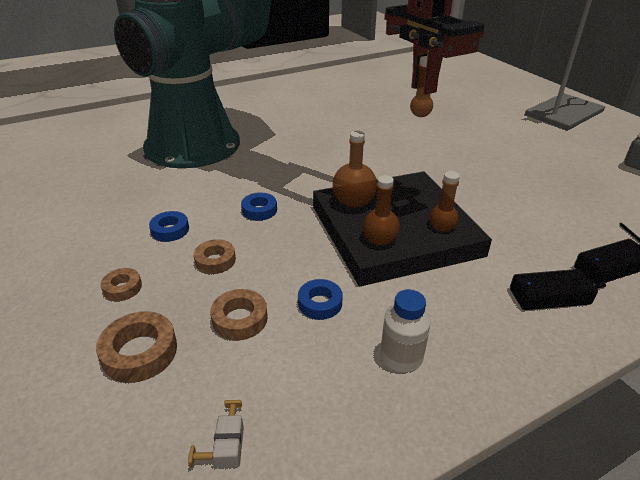

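```bash
python3 -m pendant '[[[-1,15,0,0],[-2,30,0,0],[-2,45,0,0],[-2,45,0,0],[-2,45,0,0],[-2,45,0,0],[-2,45,0,0],[-2,45,0,0],[-2,45,0,0],[-2,45,0,0],[-2,45,0,0],[-1,40,0,0]]]'; python3 -m pendant '[[[-1,25,0,0],[0,12,0,0],[0,5,0,0],[0,0,0,0]]]'; python3 - <<'E'
from bench import *
import cv2
for i in range(2): optics.snapshot("top")
print(observe()['ee_pos'],observe()['orientation'],observe()['finger_gap'])
E
```

```text
clock: 10.35
ee_pos: [0.4346, -0.2, 0.2318]
orientation: [3.141, -0.0, -0.0]
force: [0.6, 0.0, 0.1]
finger_gap: 0.285
clock: 10.75
ee_pos: [0.4276, -0.2476, 0.227]
orientation: [-3.138, 0.008, -0.008]
force: [-0.2, -0.0, -0.0]
finger_gap: 0.287
[ 0.42788574 -0.2465941   0.22731744] [-3.13787635  0.00740176 -0.00659855] 0.28684034929045005
```

```bash
python3 -m pendant '[[[12,5,10,0],[10,3,30,0],[1,0,30,0],[0,0,20,0],[0,0,10,0],[0,0,4,0],[0,0,0,0]]]'; cat >> h.py <<'E'
def chk(optics,observe,finder,n,off,cams=("top","scene")):
    for cam in cams:
        s=optics.snapshot(cam); st=observe(); zc=st["ee_pos"][2]*1000-off if off is not None else FL[n][5]
        p=proj(s,np.array([[st["ee_pos"][0],st["ee_pos"][1],zc/1000]]))[0]
        for d in finder.silhouettes(cam,n):
            if d["conf"]<.15: continue
            if off is not None and np.linalg.norm(np.array(d["centre"])[::-1]-p)>60: continue
            b=back(s,d["centre"],zc); 
            x,i=fit(s,n,d["pixels"],b,zc)
            if i>.6: print(cam,n,round(d["conf"],2),np.round(x,1),round(i,3))
    print(st["ee_pos"].round(4),st["orientation"].round(3),st["finger_gap"],st["clock"])
E
python3 - <<'E'
from bench import *
from h import *
chk(optics,observe,finder,'flask_25',27.4)
E
```

```text
clock: 11.55
ee_pos: [0.4578, -0.2499, 0.1187]
orientation: [-3.14, 0.002, 0.003]
force: [-0.3, 0.0, -0.7]
finger_gap: 0.288
[ 0.4582 -0.2507  0.1199] [-3.141e+00  0.000e+00  2.000e-03] 0.2874862542975526 11.7
```

```bash
python3 - <<'E'
from bench import *
from h import *
for cam in("top","scene"):
    s=optics.snapshot(cam); cv2.imwrite(f"pics/{cam}4.png",s["pixels"][:,:,::-1])
    print([(round(d['conf'],2),np.round(d['centre'])) for d in finder.recognise(cam,'flask_25')])
E
```

```text
[(0.9, array([288., 250.])), (0.65, array([232., 263.])), (0.64, array([222., 202.])), (0.55, array([299., 470.]))]
[(0.95, array([181., 358.])), (0.9, array([219., 385.])), (0.61, array([206., 445.]))]
```

View pics/scene4.png

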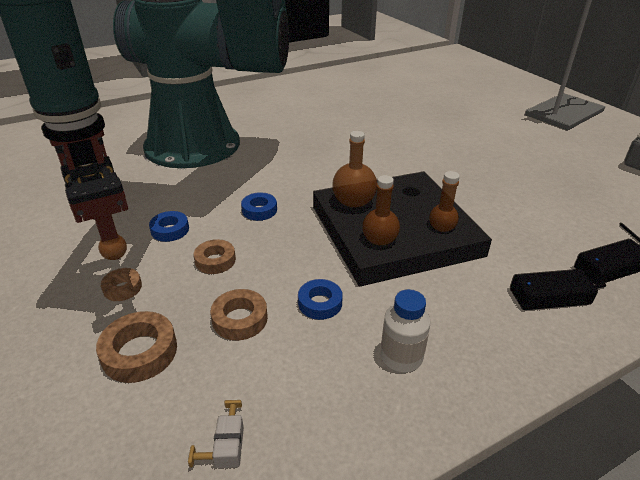

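View pics/top4.png

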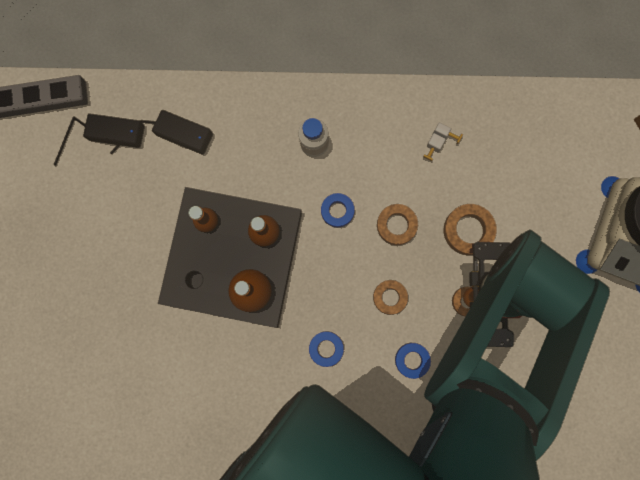

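```bash
cat >> h.py <<'E'
def bulb(optics,observe,n,off,off_xy=(0,0),cam="scene"):
    """find bulb circle near expected spot (scene cam): local search maximising edge-free amber disc match"""
    s=optics.snapshot(cam); st=observe(); e=st["ee_pos"]*1000; zc=e[2]-off
    hsv=cv2.cvtColor(s["pixels"],cv2.COLOR_RGB2HSV)
    am=((hsv[...,1]>120)&(hsv[...,0]<18)&(hsv[...,2]>30)).astype(np.uint8)
    r=FL[n][0]
    P=np.vstack([circ(0,0,r*np.sin(t),r*np.cos(t)) for t in np.linspace(-1.57,1.57,15)])
    M=cv2.resize(am,None,fx=S,fy=S,interpolation=cv2.INTER_NEAREST)
    # lower half of the bulb only + a margin ring that must be not amber
    def f(p):
        a,b=new(),new(); c=np.array([p[0],p[1],zc]); hull(s,P+c,a); hull(s,P*1.25+c,b)
        ctr=proj(s,c[None]/1000)[0]; y=int((ctr[1]-.2*1)*S); a[:y]=0; b[:y]=0
        return -((M&a).sum()-(M&(b-a)).sum())/a.sum()
    x0=e[:2]; res=minimize(f,x0,method='Nelder-Mead',options=dict(initial_simplex=[x0,x0+[6,0],x0+[0,6]],xatol=.1))
    print("bulb",n,res.x.round(1),round(-res.fun,3),"tcp",e.round(1),st["orientation"].round(3),"d",(res.x-e[:2]).round(1),round(st["clock"],2))
E
python3 - <<'E'
from bench import *
from h import *
bulb(optics,observe,'flask_25',27.4)
E
```

```text
bulb flask_25 [ 511.2 -286.6] -0.0 tcp [ 457.8 -250.7  119.6] [-3.141e+00  1.000e-03  2.000e-03] d [ 53.4 -35.8] 12.0h.py:70: RuntimeWarning: overflow encountered in scalar negative
  return -((M&a).sum()-(M&(b-a)).sum())/a.sum()
h.py:70: RuntimeWarning: overflow encountered in scalar subtract
  return -((M&a).sum()-(M&(b-a)).sum())/a.sum()
```

```bash
sed -i 's/return -((M&a).sum()-(M&(b-a)).sum())\/a.sum()/return -(float((M\&a).sum())-float((M\&(b-a)).sum()))\/a.sum()/' h.py; python3 - <<'E'
from bench import *
from h import *
bulb(optics,observe,'flask_25',27.4)
s=optics.snapshot("scene"); st=observe()
hsv=cv2.cvtColor(s["pixels"],cv2.COLOR_RGB2HSV); print(hsv[247,112],hsv[240,105],hsv[262,112])
print(proj(s,np.array([[*st['ee_pos'][:2],.0922]])))
E
```

```text
bulb flask_25 [ 456.  -250.9] 0.957 tcp [ 457.7 -250.7  119.5] [-3.141e+00  1.000e-03  2.000e-03] d [-1.7 -0.2] 12.05
[ 14 151 105] [  5 184  36] [18 52 88]
[[112.85432464 246.60593206]]
```

```bash
python3 -m pendant '[[[-4,3,5,0],[-3,2,12,0],[0,0,14,0],[0,0,7,0],[0,0,3,0],[0,0,0,0]]]';python3 - <<'E'
from bench import *
from h import *
optics.snapshot("scene")
bulb(optics,observe,'flask_25',27.4)
E
```

```text
clock: 12.7
ee_pos: [0.4495, -0.2569, 0.0766]
orientation: [-3.141, 0.001, 0.002]
force: [0.6, 0.9, -1.2]
finger_gap: 0.283
bulb flask_25 [ 445.1 -256.5] 0.7 tcp [ 450.  -257.1   77.2] [ 3.141e+00 -0.000e+00  2.000e-03] d [-4.8  0.6] 12.8
```

```bash
python3 -m pendant '[[[0,-1,4,0],[0,0,4,0],[0,0,3,0],[0,0,1,0],[0,0,0,0]]]';python3 - <<'E'
from bench import *
import cv2
optics.snapshot("top")
s=optics.snapshot("scene"); print(observe()['ee_pos'],observe()['force'])
cv2.imwrite("pics/s5.png",cv2.resize(s["pixels"][180:400,20:260,::-1],None,fx=3,fy=2.7))
E
```

```text
clock: 13.3
ee_pos: [0.451, -0.2565, 0.0653]
orientation: [3.14, -0.002, 0.002]
force: [0.8, 0.3, -0.5]
finger_gap: 0.286
[ 0.45104326 -0.25655659  0.06548614] [-0.23111774 -0.09545797 -0.6120749 ]
```

View pics/s5.png

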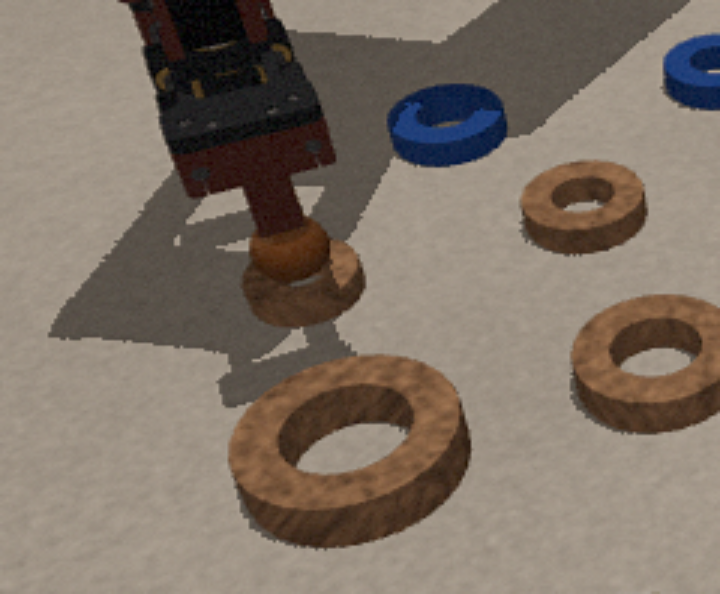

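```bash
python3 - <<'E'
from bench import *
from h import *
s=optics.snapshot("scene");e=observe()['ee_pos']*1000; print(e)
im=s["pixels"].copy(); im=cv2.resize(im,None,fx=4,fy=4,interpolation=cv2.INTER_CUBIC)
def dr(P,c):
    p=proj(s,P/1000); cv2.polylines(im,[np.round((p+.5)*4).astype(np.int32)],True,c,1)
dr(circ(450.2,-255.6,20,31),(0,255,0)); dr(circ(450.2,-255.6,20,14.5),(0,255,0))
c=np.array([e[0],e[1],e[2]-27.4])
P=np.vstack([circ(0,0,20.5*np.sin(t),20.5*np.cos(t)) for t in np.linspace(-1.57,1.57,15)])+c
p=cv2.convexHull(proj(s,P/1000).astype(np.float32)).reshape(-1,2); cv2.polylines(im,[np.round((p+.5)*4).astype(np.int32)],True,(255,0,255),1)
cv2.imwrite("pics/ov.png",im[900:1300,300:700,::-1])
E
```

```text
[ 451.10620083 -256.5880149    65.55914979]
```

View pics/ov.png

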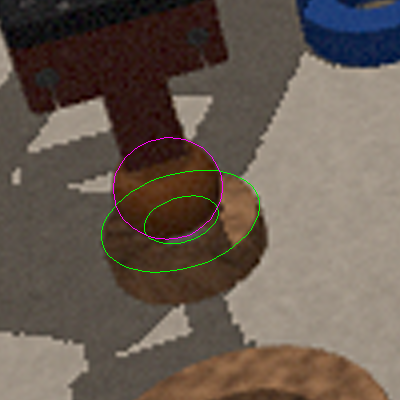

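Overlay: the bulb and ring outlines match the picture, and the bulb is over the hole about 3 mm high. I'll lower it and release.

```bash
python3 -m pendant '[[[0,-1,2,0],[0,0,2,0],[0,0,0,0]]]';python3 - <<'E'
from bench import *
optics.snapshot("top");optics.snapshot("top")
print(observe()['ee_pos'],observe()['force'],observe()['orientation'])
E
```

```text
clock: 13.75
ee_pos: [0.4523, -0.2558, 0.0629]
orientation: [3.139, -0.005, 0.001]
force: [0.8, 1.1, 1.0]
finger_gap: 0.283
[ 0.45240049 -0.2558627   0.06287461] [1.08376179 1.56194952 4.02375811] [ 3.13856159e+00 -5.27528183e-03  1.68354050e-03]
```

```bash
python3 -m pendant '[[[-1,0,0,0],[0,0,0,0],[0,0,0,0],[0,0,0,0],[0,0,0,0]]]' 46;python3 - <<'E'
from bench import *
from h import *
bulb(optics,observe,'flask_25',27.4)
s=optics.snapshot("scene");cv2.imwrite("pics/s6.png",cv2.resize(s["pixels"][180:400,20:260,::-1],None,fx=3,fy=2.7))
E
```

```text
clock: 14.35
ee_pos: [0.4508, -0.256, 0.0623]
orientation: [3.138, -0.004, 0.002]
force: [0.0, -0.6, -0.6]
finger_gap: 0.518
bulb flask_25 [ 448.4 -255.9] 0.595 tcp [ 450.8 -256.    62.3] [ 3.138e+00 -4.000e-03  2.000e-03] d [-2.5  0.2] 14.4
```

View pics/s6.png

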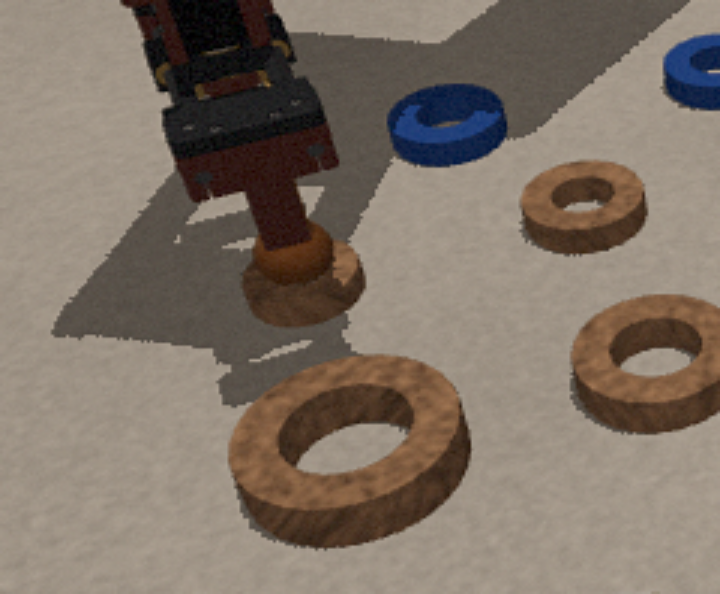

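```bash
python3 -m pendant '[[[0,0,-10,0],[0,0,-20,0],[0,0,-30,0],[0,0,-35,0],[0,0,-35,0],[0,0,-30,0],[0,0,-15,0]]]';python3 - <<'E'
from bench import *
from h import *
s=optics.snapshot("scene");cv2.imwrite("pics/s7.png",cv2.resize(s["pixels"][180:400,20:260,::-1],None,fx=3,fy=2.7))
print(observe()['ee_pos'],observe()['orientation'])
E
```

```text
clock: 15.15
ee_pos: [0.4481, -0.254, 0.2453]
orientation: [3.142, -0.0, 0.002]
force: [0.5, -0.3, 0.3]
finger_gap: 0.525
[ 0.44907381 -0.25471797  0.24717863] [ 3.13953733e+00 -2.76074862e-03  2.05385945e-03]
```

View pics/s7.png

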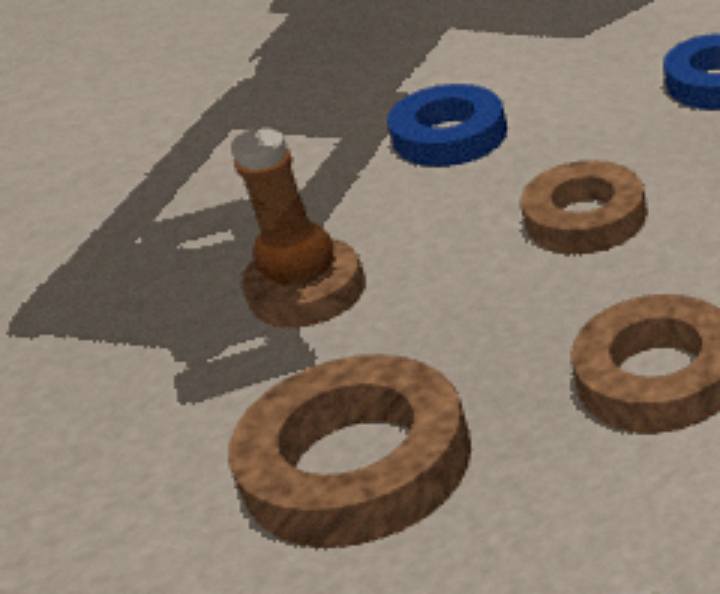

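flask_25 is upright in its ring. Next is flask_50 at (602, 289).

```bash
python3 -m pendant '[[[6,-20,0,0],[12,-40,0,0],[13,-46,0,0],[13,-46,0,0],[13,-46,0,0],[13,-46,0,0],[13,-46,0,0],[13,-46,0,0],[13,-46,0,0],[13,-46,0,0],[13,-46,0,0],[12,-35,0,0]]]'; python3 -m pendant '[[[5,-15,0,0],[0,-5,0,0],[0,0,0,0]]]';python3 - <<'E'
from bench import *
optics.snapshot("top");optics.snapshot("top")
print(observe()['ee_pos'],observe()['orientation'])
E
```

```text
clock: 16.4
ee_pos: [0.5986, 0.2681, 0.2453]
orientation: [3.133, -0.005, -0.007]
force: [0.6, -0.3, 0.1]
finger_gap: 0.524
clock: 16.7
ee_pos: [0.6031, 0.2924, 0.2431]
orientation: [3.133, -0.003, -0.002]
force: [-0.3, -0.1, 0.0]
finger_gap: 0.524
[0.60315871 0.29114923 0.24338234] [ 3.13231787e+00 -3.04985798e-03 -3.28142858e-03]
```

```bash
python3 -m pendant '[[[-2,1,10,0],[0,0,25,0],[0,0,32,0],[0,0,25,0],[0,0,15,0],[0,0,8,0],[0,0,3,0],[0,0,0,0]]]';python3 - <<'E'
from bench import *
optics.snapshot("top");optics.snapshot("top")
print(observe()['ee_pos'],observe()['orientation'])
E
```

```text
clock: 17.6
ee_pos: [0.5999, 0.277, 0.1215]
orientation: [3.13, -0.004, -0.015]
force: [0.5, -0.2, 0.4]
finger_gap: 0.523
[0.6005075  0.27753409 0.12237338] [ 3.13052667 -0.00496862 -0.01428544]
```

```bash
python3 -m pendant '[[[1,-6,4,0],[0,-5,10,0],[0,0,9,0],[0,0,4,0],[0,0,1,0],[0,0,0,0]]]';python3 - <<'E'
from bench import *
import cv2
cv2.imwrite("pics/w8.png",optics.snapshot("wrist")["pixels"][:,:,::-1])
optics.snapshot("top")
print(observe()['ee_pos'],observe()['orientation'])
E
```

```text
clock: 18.3
ee_pos: [0.6034, 0.2906, 0.0939]
orientation: [3.132, -0.009, -0.013]
force: [-0.1, 0.5, 0.5]
finger_gap: 0.522
[0.60365901 0.29055077 0.09429579] [ 3.13237741 -0.00946231 -0.01340618]
```

View pics/w8.png

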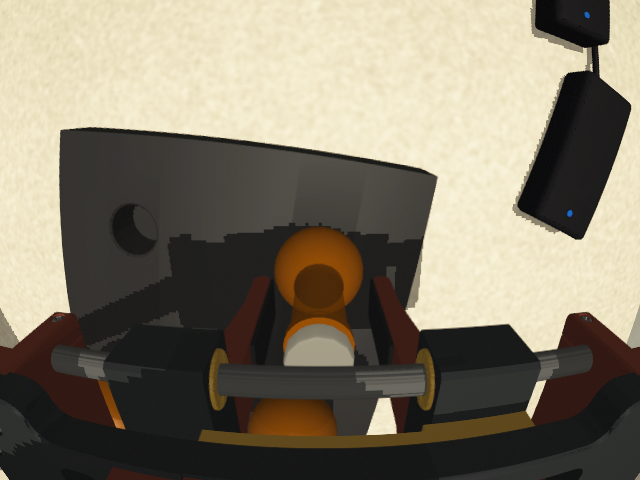

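```bash
python3 -m pendant '[[[-1.5,1.5,3,0],[0,0,2,0],[0,0,0,0]]]';python3 -m pendant '[[[0,0,0,0],[0,0,0,0],[0,0,0,0],[0,0,0,0],[0,0,0,0]]]' 15;python3 -c "
from bench import *
print(observe()['ee_pos'],observe()['orientation'])"
```

```text
clock: 18.7
ee_pos: [0.6025, 0.2888, 0.0896]
orientation: [3.133, -0.011, -0.014]
force: [-0.2, -0.2, -0.6]
finger_gap: 0.521
clock: 19.2
ee_pos: [0.6026, 0.2887, 0.0899]
orientation: [3.133, -0.011, -0.014]
force: [0.3, 0.5, 0.5]
finger_gap: 0.284
[0.60261192 0.28872743 0.08986398] [ 3.13288506 -0.01082158 -0.01383567]
```

```bash
python3 -m pendant '[[[0,0,-5,0],[0,0,-10,0],[0,0,-25,0],[0,0,-30,0],[0,0,-30,0],[0,0,-30,0],[0,0,-20,0],[0,0,-8,0],[0,0,-3,0]]]'; python3 - <<'E'
from bench import *
import cv2
cv2.imwrite("pics/s9.png",optics.snapshot("scene")["pixels"][:,:,::-1])
print(observe()['ee_pos'],observe()['orientation'],observe()['finger_gap'])
E
```

```text
clock: 20.1
ee_pos: [0.6003, 0.2902, 0.2617]
orientation: [3.133, -0.012, -0.014]
force: [0.1, 0.0, -0.7]
finger_gap: 0.284
[0.60044987 0.29022386 0.26180596] [ 3.13339267 -0.01208684 -0.01370632] 0.2828805660345729
```

View pics/s9.png

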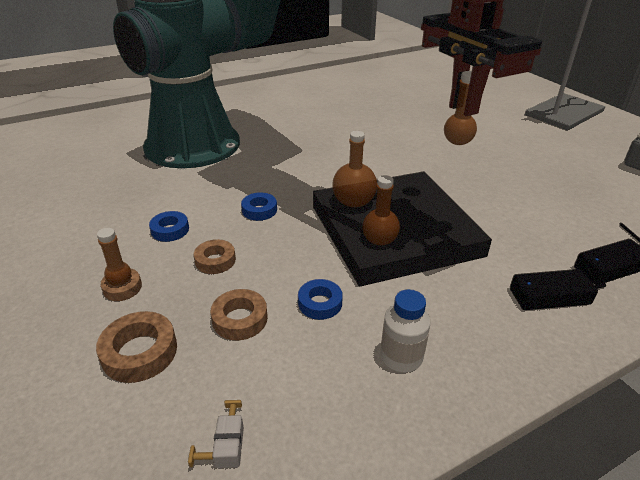

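```bash
python3 -m pendant '[[[-6,15,-2,-0.8],[-12,30,-2,0],[-16,44,-2,0],[-16,44,-2,0],[-16,44,-2,0],[-16,44,-2,0],[-16,44,0,0],[-16,44,0,0],[-12,32,0,0],[-6,16,0,0],[0,5,0,0],[0,0,0,0]]]';python3 - <<'E'
from bench import *
optics.snapshot("top");optics.snapshot("top")
print(observe()['ee_pos'],observe()['orientation'],observe()['force'])
E
```

```text
clock: 21.35
ee_pos: [0.4554, -0.0828, 0.2613]
orientation: [3.134, 0.011, 0.003]
force: [0.2, -0.2, -0.8]
finger_gap: 0.286
[ 0.45566911 -0.08185636  0.26137947] [3.13448919 0.0109183  0.00465506] [ 0.2348521   0.39950105 -1.15235169]
```

```bash
python3 -m pendant '[[[1,5,10,0],[1,4,25,0],[0,0,32,0],[0,0,28,0],[0,0,15,0],[0,0,8,0],[0,0,3,0],[0,0,0,0]]]';python3 - <<'E'
from bench import *
from h import *
optics.snapshot("top")
bulb(optics,observe,'flask_50',30.9)
E
```

```text
clock: 22.25
ee_pos: [0.4604, -0.0868, 0.1332]
orientation: [3.135, 0.009, 0.016]
force: [-0.9, 0.6, -0.7]
finger_gap: 0.284
bulb flask_50 [458.1 -86.4] 0.96 tcp [460.9 -87.2 134. ] [3.135 0.007 0.016] d [-2.8  0.7] 22.35
```

```bash
python3 -m pendant '[[[-2,5,5,-0.9],[-2,4,14,0],[0,0,18,0],[0,0,9,0],[0,0,4,0],[0,0,0,0]]]';python3 - <<'E'
from bench import *
optics.snapshot("top");optics.snapshot("top")
print(observe()['ee_pos'],observe()['orientation'],observe()['force'])
E
```

```text
clock: 22.95
ee_pos: [0.4606, -0.0998, 0.086]
orientation: [3.13, -0.002, 0.036]
force: [-0.1, -0.2, -0.2]
finger_gap: 0.28
[ 0.46105565 -0.09981566  0.08652793] [ 3.12993419 -0.00326863  0.03566259] [-0.07384934  0.25826637 -0.91335787]
```

```bash
python3 -m pendant '[[[-2,-2,3,1],[-2,-1,3,1],[0,0,3,0],[0,0,1,0],[0,0,0,0]]]';python3 - <<'E'
from bench import *
from h import *
optics.snapshot("top")
s=optics.snapshot("scene");st=observe();e=st['ee_pos']*1000; print(e,st['orientation'],st['force'])
im=cv2.resize(s["pixels"],None,fx=4,fy=4,interpolation=cv2.INTER_CUBIC)
def dr(P,c):
    p=proj(s,P/1000); cv2.polylines(im,[np.round((p+.5)*4).astype(np.int32)],True,c,1)
dr(circ(455,-96.3,22,36),(0,255,0)); dr(circ(455,-96.3,22,18),(0,255,0))
P=np.vstack([circ(0,0,25.5*np.sin(t),25.5*np.cos(t)) for t in np.linspace(-1.57,1.57,15)])+[e[0],e[1],e[2]-30.9]
p=cv2.convexHull(proj(s,P/1000).astype(np.float32)).reshape(-1,2); cv2.polylines(im,[np.round((p+.5)*4).astype(np.int32)],True,(255,0,255),1)
cv2.imwrite("pics/ov2.png",im[800:1200,640:1040,::-1])
E
```

```text
clock: 23.55
ee_pos: [0.4576, -0.0969, 0.077]
orientation: [3.129, -0.006, -0.002]
force: [-0.4, -0.3, -0.6]
finger_gap: 0.281
[457.79061897 -96.9809369   77.15991109] [ 3.12910568e+00 -6.48274297e-03 -1.91396352e-03] [0.26009021 0.03988142 0.00669664]
```

View pics/ov2.png

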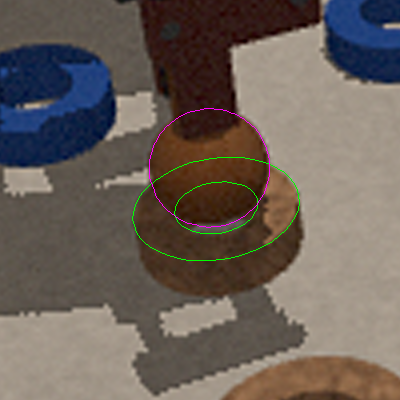

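```bash
python3 -m pendant '[[[-1.5,0,3,0],[0,0,2,0],[0,0,1,0],[0,0,0,0]]]';python3 - <<'E'
from bench import *
optics.snapshot("top");optics.snapshot("top")
print(observe()['ee_pos'],observe()['orientation'],observe()['force'])
E
```

```text
clock: 24.05
ee_pos: [0.4568, -0.0972, 0.0713]
orientation: [3.129, -0.008, -0.002]
force: [-0.6, 0.6, 4.3]
finger_gap: 0.286
[ 0.45683874 -0.09719422  0.07134657] [ 3.12887471e+00 -7.67763838e-03 -2.01279246e-03] [-0.70234198  0.70098206  3.53661133]
```

Contact, at about 3.5 N. Release and lift.

```bash
python3 -m pendant '[[[0,0,0,0],[0,0,0,0],[0,0,0,0],[0,0,0,0],[0,0,0,0]]]' 46; python3 -m pendant '[[[0,0,-5,0],[0,0,-15,0],[0,0,-30,0],[0,0,-35,0],[0,0,-35,0],[0,0,-30,0],[0,0,-15,0]]]';python3 - <<'E'
from bench import *
from h import *
s=optics.snapshot("scene");cv2.imwrite("pics/s10.png",s["pixels"][:,:,::-1])
print(observe()['ee_pos'],observe()['orientation'])
E
```

```text
clock: 24.65
ee_pos: [0.4569, -0.0974, 0.071]
orientation: [3.129, -0.008, -0.002]
force: [0.8, 0.4, 0.7]
finger_gap: 0.525
clock: 25.35
ee_pos: [0.453, -0.0943, 0.2413]
orientation: [3.131, -0.001, -0.002]
force: [0.2, -0.6, -0.2]
finger_gap: 0.52
[ 0.45409428 -0.09462446  0.24299862] [ 3.13011313e+00 -3.90651232e-03 -1.97958890e-03]
```

View pics/s10.png

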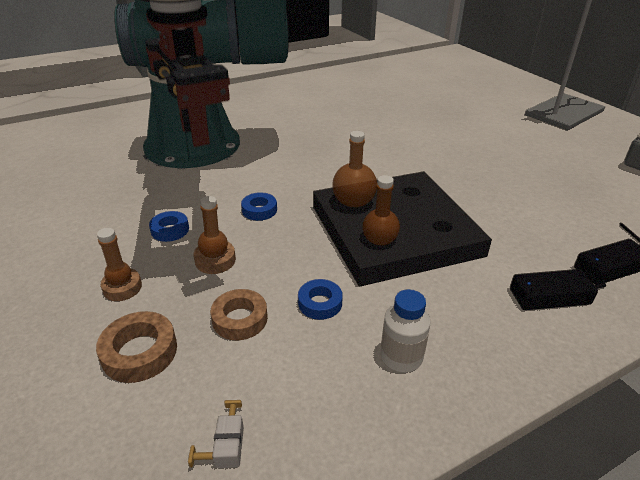

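flask_50 is seated at (212,240). Now flask_100 at (580.5, 167.5).

```bash
python3 -m pendant '[[[8,-16,0,0],[16,-32,0,0],[20,-42,0,0],[20,-42,0,0],[20,-42,0,0],[18,-38,0,0],[12,-25,0,0],[6,-12,0,0],[0,-4,0,0],[0,0,0,0]]]';python3 - <<'E'
from bench import *
optics.snapshot("top");optics.snapshot("top")
print(observe()['ee_pos'],observe()['orientation'])
E
```

```text
clock: 26.4
ee_pos: [0.5769, 0.1657, 0.2369]
orientation: [3.126, -0.002, -0.005]
force: [0.7, -0.0, -0.8]
finger_gap: 0.525
[0.57685096 0.16479267 0.23718731] [ 3.12612882e+00 -2.40081171e-03 -6.52956193e-03]
```

```bash
python3 -m pendant '[[[3,-5,8,0],[0,0,20,0],[0,0,28,0],[0,0,20,0],[0,0,10,0],[0,0,4,0],[0,0,0,0]]]';python3 - <<'E'
from bench import *
optics.snapshot("top");optics.snapshot("top")
print(observe()['ee_pos'],observe()['orientation'])
E
```

```text
clock: 27.2
ee_pos: [0.5805, 0.1627, 0.1447]
orientation: [3.126, -0.005, -0.015]
force: [-0.2, -0.5, -0.2]
finger_gap: 0.526
[0.58121014 0.16306778 0.14561933] [ 3.12601799 -0.00707706 -0.01454814]
```

```bash
python3 -m pendant '[[[0,-5,6,-0.8],[0,0,12,0],[0,0,13,0],[0,0,7,0],[0,0,3,0],[0,0,0,0]]]';python3 - <<'E'
from bench import *
import cv2
cv2.imwrite("pics/w11.png",optics.snapshot("wrist")["pixels"][:,:,::-1])
optics.snapshot("top")
print(observe()['ee_pos'],observe()['orientation'])
E
```

```text
clock: 27.9
ee_pos: [0.583, 0.1685, 0.1028]
orientation: [3.127, -0.01, 0.001]
force: [-0.1, -0.5, -0.4]
finger_gap: 0.52
[0.58350609 0.16857668 0.10350013] [ 3.12686573e+00 -1.14727863e-02  1.20001980e-03]
```

View pics/w11.png

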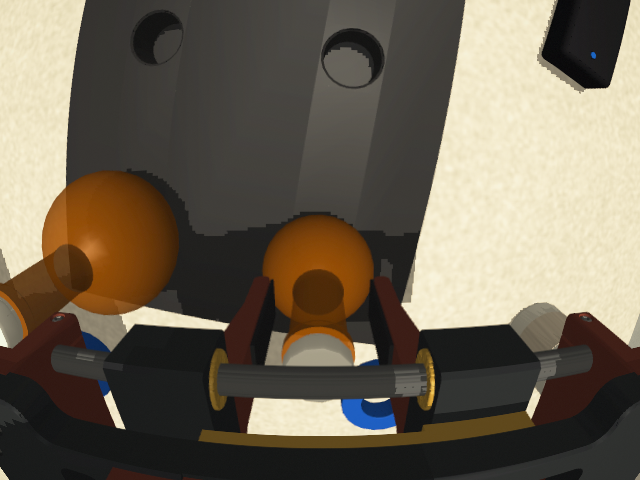

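```bash
python3 -m pendant '[[[-2.5,0.5,-1,0],[0,0,0,0],[0,0,0,0],[0,0,0,0],[0,0,0,0],[0,0,0,0]]]' 15;python3 -c "
from bench import *
print(observe()['ee_pos'],observe()['orientation'])"
python3 -m pendant '[[[0,0,-5,0],[0,0,-10,0],[0,0,-25,0],[0,0,-30,0],[0,0,-30,0],[0,0,-30,0],[0,0,-20,0],[0,0,-8,0],[0,0,-3,0]]]'; python3 - <<'E'
from bench import *
import cv2
cv2.imwrite("pics/s12.png",optics.snapshot("scene")["pixels"][:,:,::-1])
print(observe()['ee_pos'],observe()['orientation'],observe()['finger_gap'])
E
```

```text
clock: 28.6
ee_pos: [0.5817, 0.1681, 0.106]
orientation: [3.127, -0.014, 0.001]
force: [-0.0, 0.3, -1.2]
finger_gap: 0.286
[0.5816712  0.16809061 0.10599071] [ 3.12725801e+00 -1.39341442e-02  1.01771295e-03]
clock: 29.5
ee_pos: [0.5785, 0.1705, 0.2776]
orientation: [3.127, -0.014, 0.001]
force: [0.8, -0.3, -0.5]
finger_gap: 0.288
[0.5786364  0.17050093 0.27760662] [ 3.12750778e+00 -1.44144463e-02  1.04406765e-03] 0.2891646939661486
```

View pics/s12.png

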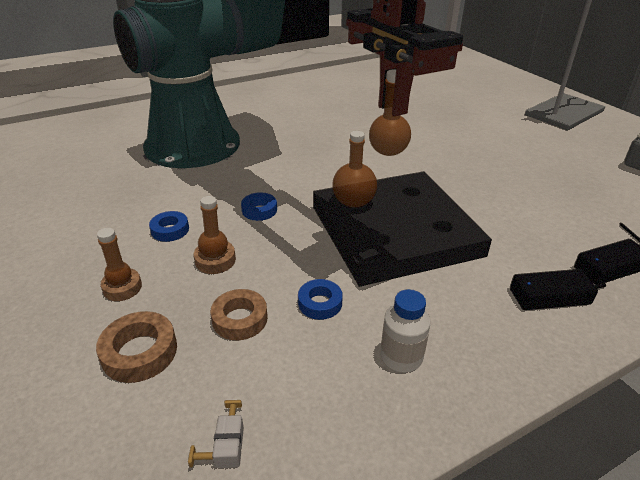

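```bash
python3 -m pendant '[[[1,15,0,0],[3,30,0,0],[5,44,0,0],[5,44,0,0],[5,44,0,0],[5,40,0,0],[3,28,0,0],[2,14,0,0],[0,5,0,0],[0,0,0,0]]]';python3 - <<'E'
from bench import *
optics.snapshot("top");optics.snapshot("top")
print(observe()['ee_pos'],observe()['orientation'],observe()['force'])
E
```

```text
clock: 30.55
ee_pos: [0.6006, -0.1092, 0.2678]
orientation: [3.128, 0.009, 0.002]
force: [-0.5, 0.5, -0.7]
finger_gap: 0.29
[ 0.6007214  -0.10796599  0.26812952] [3.12853962 0.00810108 0.00375723] [-0.25184511 -0.09716578 -1.1104551 ]
```

```bash
python3 -m pendant '[[[5,-1,10,0],[4,-1,25,0],[0,0,33,0],[0,0,30,0],[0,0,20,0],[0,0,10,0],[0,0,4,0],[0,0,0,0]]]';python3 - <<'E'
from bench import *
from h import *
optics.snapshot("top")
bulb(optics,observe,'flask_100',39)
E
```

```text
clock: 31.45
ee_pos: [0.6121, -0.0966, 0.1305]
orientation: [3.13, 0.004, 0.016]
force: [-0.2, 0.4, -0.1]
finger_gap: 0.284
bulb flask_100 [609.3 -97. ] 0.769 tcp [612.8 -97.1 131.6] [3.13e+00 2.00e-03 1.60e-02] d [-3.5  0.1] 31.55
```

```bash
python3 -m pendant '[[[-2,5,5,0.9],[-2,4,9,0],[0,0,9,0],[0,0,5,0],[0,0,2,0],[0,0,0,0]]]';python3 - <<'E'
from bench import *
from h import *
optics.snapshot("top")
s=optics.snapshot("scene");st=observe();e=st['ee_pos']*1000; print(e,st['orientation'],st['force'])
im=cv2.resize(s["pixels"],None,fx=4,fy=4,interpolation=cv2.INTER_CUBIC)
def dr(P,c):
    p=proj(s,P/1000); cv2.polylines(im,[np.round((p+.5)*4).astype(np.int32)],True,c,1)
dr(circ(608,-108.2,26,43),(0,255,0)); dr(circ(608,-108.2,26,23),(0,255,0))
P=np.vstack([circ(0,0,32*np.sin(t),32*np.cos(t)) for t in np.linspace(-1.57,1.57,15)])+[e[0],e[1],e[2]-39]
p=cv2.convexHull(proj(s,P/1000).astype(np.float32)).reshape(-1,2); cv2.polylines(im,[np.round((p+.5)*4).astype(np.int32)],True,(255,0,255),1)
cv2.imwrite("pics/ov3.png",im[980:1480,740:1240,::-1])
E
```

```text
clock: 32.15
ee_pos: [0.6105, -0.1086, 0.102]
orientation: [3.128, -0.004, -0.002]
force: [-0.1, 0.1, -0.5]
finger_gap: 0.283
[ 610.78477247 -108.61551071  102.44151963] [ 3.12789883e+00 -4.23158658e-03 -2.16714694e-03] [ 1.06259946  0.55724267 -0.48415639]
```

View pics/ov3.png

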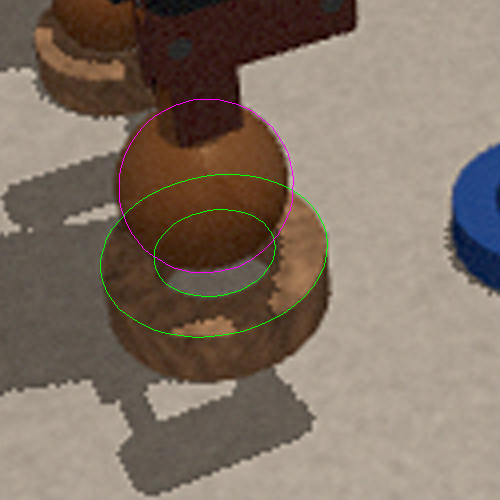

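```bash
python3 -m pendant '[[[-1.5,0,4,0],[0,0,5,0],[0,0,3,0],[0,0,1,0],[0,0,0,0]]]';python3 - <<'E'
from bench import *
optics.snapshot("top");optics.snapshot("top")
print(observe()['ee_pos'],observe()['orientation'],observe()['force'])
E
```

```text
clock: 32.75
ee_pos: [0.6097, -0.1087, 0.0889]
orientation: [3.128, -0.005, -0.002]
force: [-0.4, -1.2, 0.1]
finger_gap: 0.288
[ 0.60983545 -0.10870143  0.08905747] [ 3.12752188e+00 -5.59141172e-03 -1.73461031e-03] [ 0.11148404  0.38779016 -1.76648203]
```

```bash
python3 -m pendant '[[[0,0,2,0],[0,0,1,0],[0,0,0,0]]]';python3 - <<'E'
from bench import *
optics.snapshot("top");optics.snapshot("top")
print(observe()['ee_pos'],observe()['orientation'],observe()['force'])
E
```

```text
clock: 33.15
ee_pos: [0.6106, -0.1086, 0.088]
orientation: [3.127, -0.007, -0.002]
force: [-0.3, -0.1, -0.6]
finger_gap: 0.288
[ 0.6106483  -0.10861528  0.08788574] [ 3.12742145e+00 -7.51122919e-03 -1.79146485e-03] [-0.58831609  0.5988713   2.75358036]
```

```bash
python3 -m pendant '[[[-1,0,0.5,0],[0,0,0,0],[0,0,0,0]]]'; python3 -m pendant '[[[0,0,0,0],[0,0,0,0],[0,0,0,0],[0,0,0,0],[0,0,0,0]]]' 46; python3 -m pendant '[[[0,0,-5,0],[0,0,-15,0],[0,0,-30,0],[0,0,-35,0],[0,0,-35,0],[0,0,-30,0],[0,0,-15,0]]]';python3 - <<'E'
from bench import *
from h import *
s=optics.snapshot("scene");cv2.imwrite("pics/s13.png",s["pixels"][:,:,::-1])
print(observe()['ee_pos'],observe()['orientation'])
E
```

```text
clock: 33.55
ee_pos: [0.6103, -0.1087, 0.0879]
orientation: [3.127, -0.009, -0.002]
force: [-1.2, 1.2, 1.8]
finger_gap: 0.287
clock: 34.05
ee_pos: [0.6103, -0.109, 0.087]
orientation: [3.127, -0.009, -0.002]
force: [0.1, 1.1, -0.2]
finger_gap: 0.522
clock: 34.75
ee_pos: [0.6065, -0.1059, 0.2564]
orientation: [3.129, -0.002, -0.002]
force: [-0.3, 0.4, -0.7]
finger_gap: 0.521
[ 0.60761216 -0.10617664  0.25846587] [ 3.12800548e+00 -5.06594817e-03 -1.88650901e-03]
```

View pics/s13.png

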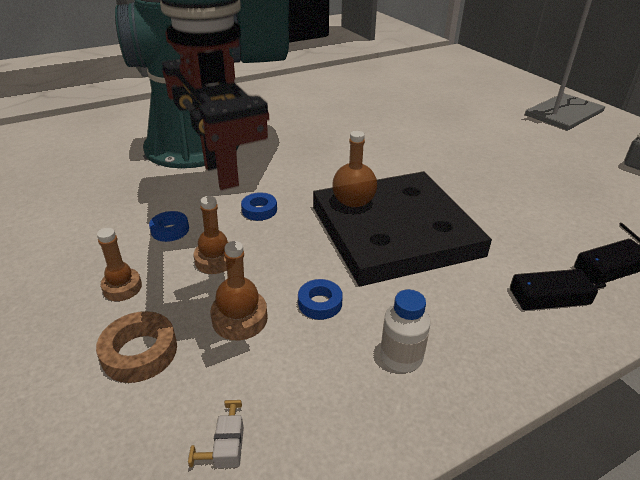

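flask_100 is seated at (237,295). Last is flask_250 at (458, 188).

```bash
python3 -m pendant '[[[-8,-15,0,0],[-15,-30,0,0],[-21,-42,0,0],[-21,-42,0,0],[-21,-42,0,0],[-21,-42,0,0],[-15,-32,0,0],[-8,-18,0,0],[-3,-8,0,0],[0,-2,0,0],[0,0,0,0]]]';python3 - <<'E'
from bench import *
optics.snapshot("top");optics.snapshot("top")
print(observe()['ee_pos'],observe()['orientation'])
E
```

```text
clock: 35.9
ee_pos: [0.456, 0.1805, 0.2432]
orientation: [3.128, 0.012, -0.003]
force: [0.5, -0.6, -0.1]
finger_gap: 0.527
[0.45650078 0.17989838 0.24344511] [ 3.12763092  0.01195368 -0.00395826]
```

```bash
python3 -m pendant '[[[2,-6,6,0],[1,-4,14,0],[0,0,20,0],[0,0,15,0],[0,0,8,0],[0,0,3,0],[0,0,0,0]]]';python3 - <<'E'
from bench import *
optics.snapshot("top");optics.snapshot("top")
print(observe()['ee_pos'],observe()['orientation'])
E
```

```text
clock: 36.7
ee_pos: [0.4642, 0.1863, 0.1739]
orientation: [3.128, 0.009, -0.013]
force: [-0.3, -0.3, 1.1]
finger_gap: 0.523
[0.46453423 0.18655984 0.1745784 ] [ 3.12833121  0.00735947 -0.01292747]
```

```bash
python3 -m pendant '[[[-3,-1,5,-0.7],[-3,-1,11,0],[0,0,14,0],[0,0,9,0],[0,0,4,0],[0,0,1,0],[0,0,0,0]]]';python3 - <<'E'
from bench import *
import cv2
cv2.imwrite("pics/w14.png",optics.snapshot("wrist")["pixels"][:,:,::-1])
optics.snapshot("top")
print(observe()['ee_pos'],observe()['orientation'])
E
```

```text
clock: 37.5
ee_pos: [0.4583, 0.1889, 0.1292]
orientation: [3.13, 0.004, 0.001]
force: [0.4, 0.7, 0.1]
finger_gap: 0.525
[0.45866436 0.18899987 0.12951856] [3.12978096e+00 3.22388529e-03 9.74097686e-04]
```

View pics/w14.png

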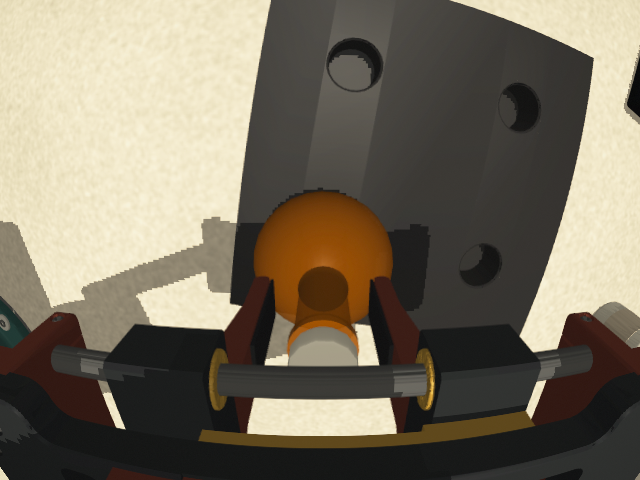

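Well centred. Lower 2 mm more, then grip and lift.

```bash
python3 -m pendant '[[[0,0.5,2,0],[0,0,0.5,0],[0,0,0,0]]]';  python3 -m pendant '[[[0,0,0,0],[0,0,0,0],[0,0,0,0],[0,0,0,0],[0,0,0,0],[0,0,0,0]]]' 15;python3 -c "
from bench import *
print(observe()['ee_pos'],observe()['orientation'])"
python3 -m pendant '[[[0,0,-5,0],[0,0,-10,0],[0,0,-25,0],[0,0,-30,0],[0,0,-30,0],[0,0,-30,0],[0,0,-20,0],[0,0,-8,0],[0,0,-3,0]]]'; python3 - <<'E'
from bench import *
import cv2
cv2.imwrite("pics/s15.png",optics.snapshot("scene")["pixels"][:,:,::-1])
print(observe()['ee_pos'],observe()['orientation'],observe()['finger_gap'])
E
```

```text
clock: 37.9
ee_pos: [0.4595, 0.1886, 0.1277]
orientation: [3.13, 0.001, 0.001]
force: [-0.9, 0.3, -0.0]
finger_gap: 0.525
clock: 38.5
ee_pos: [0.4597, 0.1886, 0.128]
orientation: [3.13, 0.001, 0.001]
force: [0.1, 0.2, 0.5]
finger_gap: 0.285
[0.45973737 0.18863215 0.12802756] [3.13041233e+00 6.90111666e-04 8.85222005e-04]
clock: 39.4
ee_pos: [0.4575, 0.19, 0.2984]
orientation: [3.13, 0.004, 0.001]
force: [-0.3, -0.2, -2.5]
finger_gap: 0.284
[0.45758048 0.19001051 0.29838446] [3.12981449e+00 3.61738615e-03 9.21934718e-04] 0.28392341256992476
```

View pics/s15.png

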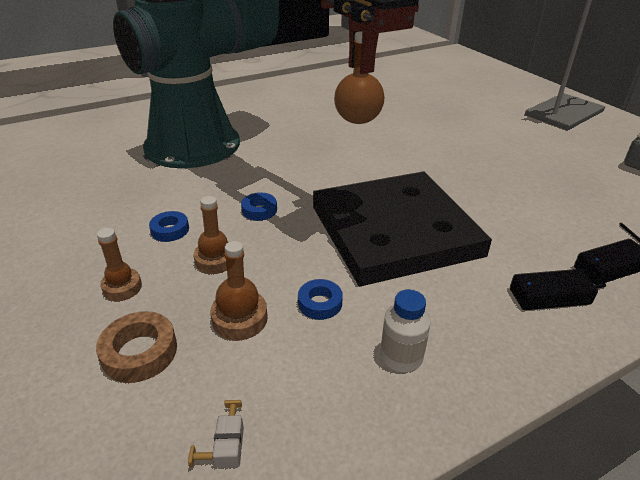

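```bash
python3 -m pendant '[[[5,12,0,0],[10,28,0,0],[14,42,0,0],[14,44,0,0],[14,44,0,0],[14,44,0,0],[14,44,0,0],[14,44,0,0],[14,44,0,0],[13,36,0,0],[9,25,0,0],[5,14,0,0]]]';python3 -m pendant '[[[2,5,0,0],[0,1,0,0],[0,0,0,0]]]';python3 - <<'E'
from bench import *
optics.snapshot("top");optics.snapshot("top")
print(observe()['ee_pos'],observe()['orientation'],observe()['force'])
E
```

```text
clock: 40.65
ee_pos: [0.5936, -0.255, 0.2819]
orientation: [3.134, 0.033, 0.004]
force: [0.7, -0.0, -1.9]
finger_gap: 0.287
clock: 40.95
ee_pos: [0.5938, -0.262, 0.2784]
orientation: [3.137, 0.038, 0.003]
force: [-0.7, 0.1, -1.7]
finger_gap: 0.29
[ 0.59398905 -0.26154173  0.27887472] [3.13689372 0.03747138 0.00316166] [-0.4586597   0.80050512 -1.85227773]
```

```bash
python3 -m pendant '[[[4,-1,8,0],[4,0,22,0],[4,0,30,0],[2,0,30,0],[0,0,18,0],[0,0,9,0],[0,0,4,0],[0,0,0,0]]]';python3 - <<'E'
from bench import *
from h import *
optics.snapshot("top")
bulb(optics,observe,'flask_250',49)
E
```

```text
clock: 41.85
ee_pos: [0.6068, -0.2536, 0.1553]
orientation: [3.136, 0.031, 0.012]
force: [-0.1, 0.3, -1.4]
finger_gap: 0.284
bulb flask_250 [ 605.9 -254.1] 0.742 tcp [ 607.4 -254.1  156.3] [3.135 0.03  0.011] d [-1.5  0. ] 41.95
```

```bash
python3 -m pendant '[[[-2,3,5,0.6],[-2,3,9,0],[0,0,9,0],[0,0,5,0],[0,0,2,0],[0,0,0,0]]]';python3 - <<'E'
from bench import *
from h import *
optics.snapshot("top")
s=optics.snapshot("scene");st=observe();e=st['ee_pos']*1000; print(e,st['orientation'],st['force'])
im=cv2.resize(s["pixels"],None,fx=4,fy=4,interpolation=cv2.INTER_CUBIC)
def dr(P,c):
    p=proj(s,P/1000); cv2.polylines(im,[np.round((p+.5)*4).astype(np.int32)],True,c,1)
dr(circ(601,-260,32,53),(0,255,0)); dr(circ(601,-260,32,30.5),(0,255,0))
P=np.vstack([circ(0,0,42.5*np.sin(t),42.5*np.cos(t)) for t in np.linspace(-1.57,1.57,15)])+[e[0]-1.5,e[1],e[2]-49]
p=cv2.convexHull(proj(s,P/1000).astype(np.float32)).reshape(-1,2); cv2.polylines(im,[np.round((p+.5)*4).astype(np.int32)],True,(255,0,255),1)
cv2.imwrite("pics/ov4.png",im[1040:1600,280:840,::-1])
E
```

```text
clock: 42.55
ee_pos: [0.6036, -0.2624, 0.1266]
orientation: [3.132, 0.025, -0.001]
force: [0.2, -0.5, -1.6]
finger_gap: 0.285
[ 603.88700984 -262.40672551  127.05474364] [ 3.13160407e+00  2.48214078e-02 -7.69433893e-04] [-0.89196816  0.10204996 -1.62888061]
```

View pics/ov4.png

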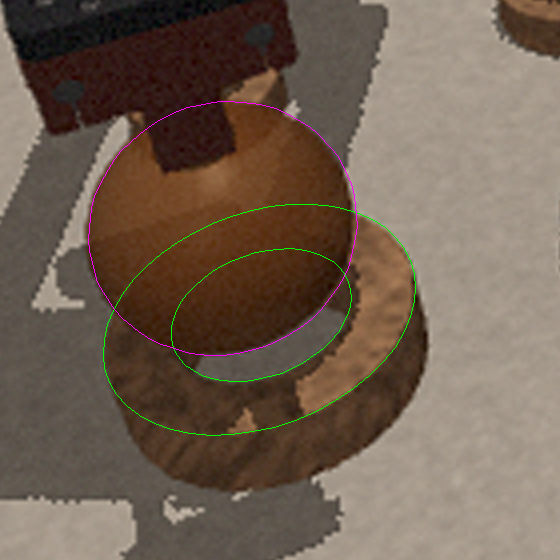

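```bash
python3 -m pendant '[[[-1,-2,4,0],[0,0,5,0],[0,0,3,0],[0,0,1,0],[0,0,0,0]]]';python3 - <<'E'
from bench import *
optics.snapshot("top");optics.snapshot("top")
print(observe()['ee_pos'],observe()['orientation'],observe()['force'])
E
```

```text
clock: 43.15
ee_pos: [0.603, -0.2603, 0.1135]
orientation: [3.131, 0.024, -0.0]
force: [-0.7, -1.0, -2.4]
finger_gap: 0.286
[ 0.60309222 -0.26037275  0.11376812] [ 3.13097735e+00  2.35554597e-02 -3.87990622e-04] [ 0.43867489 -0.57907572 -1.83549109]
```

```bash
python3 -m pendant '[[[0,0,2,0],[0,0,1,0],[0,0,0,0]]]';python3 - <<'E'
from bench import *
optics.snapshot("top");optics.snapshot("top")
print(observe()['ee_pos'],observe()['orientation'],observe()['force'])
E
```

```text
clock: 43.55
ee_pos: [0.6038, -0.2607, 0.1119]
orientation: [3.13, 0.022, -0.0]
force: [-1.4, 1.1, 0.1]
finger_gap: 0.283
[ 0.60383218 -0.26067658  0.11188393] [ 3.13019201e+00  2.16868936e-02 -4.44472694e-04] [-0.87335568 -0.02608162  1.26115503]
```

```bash
python3 -m pendant '[[[-1,0,1,0],[0,0,0.5,0],[0,0,0,0]]]';python3 - <<'E'
from bench import *
optics.snapshot("top");optics.snapshot("top")
print(observe()['ee_pos'],observe()['orientation'],observe()['force'])
E
```

```text
clock: 43.95
ee_pos: [0.6037, -0.2609, 0.1118]
orientation: [3.129, 0.019, -0.0]
force: [-0.7, -0.1, 1.1]
finger_gap: 0.285
[ 0.60368203 -0.26087499  0.11172299] [ 3.12947070e+00  1.94243630e-02 -4.22599442e-04] [-0.74009801  1.1227479   3.83848755]
```

Firm contact, about 1 mm above the nominal height. Release and lift.

```bash
python3 -m pendant '[[[0,0,0,0],[0,0,0,0],[0,0,0,0],[0,0,0,0],[0,0,0,0]]]' 46; python3 -m pendant '[[[0,0,-5,0],[0,0,-15,0],[0,0,-30,0],[0,0,-35,0],[0,0,-35,0],[0,0,-20,0],[0,0,-10,0]]]';python3 - <<'E'
from bench import *
from h import *
s=optics.snapshot("scene");cv2.imwrite("pics/s16.png",s["pixels"][:,:,::-1])
print(observe()['ee_pos'],observe()['orientation'])
E
```

```text
clock: 44.55
ee_pos: [0.6034, -0.2612, 0.1106]
orientation: [3.129, 0.02, -0.001]
force: [0.4, 0.1, -0.3]
finger_gap: 0.524
clock: 45.25
ee_pos: [0.6058, -0.2588, 0.2701]
orientation: [3.13, 0.021, -0.001]
force: [0.1, 0.4, -0.7]
finger_gap: 0.523
[ 0.60662629 -0.25923496  0.27168895] [ 3.12872383e+00  1.88038246e-02 -5.00196809e-04]
```

View pics/s16.png

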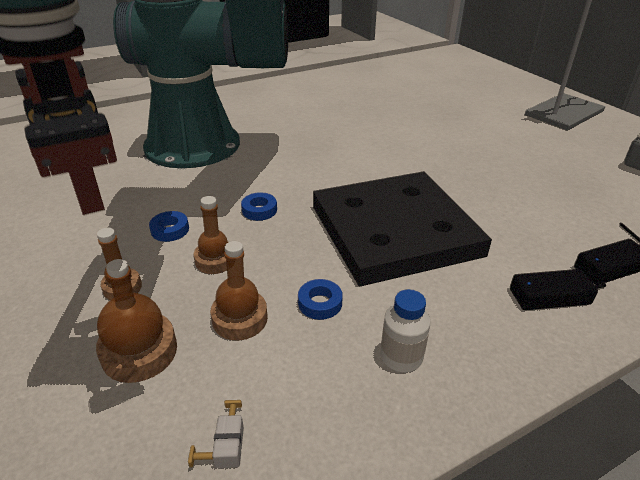

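All four are placed. I'll move the arm clear to the left, then check from the top and scene cameras.

```bash
python3 -m pendant '[[[0,-12,0,0],[0,-30,0,0],[0,-44,0,0],[0,-44,0,0],[0,-44,0,0],[0,-44,0,0],[0,-44,0,0],[0,-44,0,0],[0,-44,0,0],[0,-44,0,0],[0,-30,0,0],[0,-15,0,0]]]';python3 - <<'E'
from bench import *
from h import *
optics.snapshot("top")
print(observe()['ee_pos'])
R={'flask_25':(450.2,-255.6),'flask_50':(455,-96.5),'flask_100':(608,-108.2),'flask_250':(601,-260)}
for cam in("top","scene"):
    s=optics.snapshot(cam); cv2.imwrite(f"pics/{cam}17.png",s["pixels"][:,:,::-1])
    D=finder.silhouettes(cam,'flask_25')
    for n in FL:
        p=proj(s,np.array([[*R[n],FL[n][5]]])/1000)[0]
        for d in D:
            if d["conf"]<.15 or not d["pixels"].any(): continue
            if np.linalg.norm(np.array(d["centre"])[::-1]-p)<35:
                x,i=fit(s,n,d["pixels"],np.array(R[n]),FL[n][5])
                if i>.5: print(cam,n,round(d["conf"],2),x.round(1),round(i,3),'d ring',(x-R[n]).round(1))
E
```

```text
clock: 46.5
ee_pos: [0.5941, 0.2019, 0.2503]
orientation: [3.132, 0.045, -0.005]
force: [0.2, -0.3, 0.0]
finger_gap: 0.521
[0.59386567 0.20333996 0.25011103]
top flask_25 0.62 [ 451.2 -254.4] 0.917 d ring [1.  1.2]
top flask_50 0.88 [454.6 -95.2] 0.944 d ring [-0.4  1.3]
top flask_100 0.65 [ 609.3 -108.4] 0.934 d ring [ 1.3 -0.2]
top flask_250 0.62 [ 601.2 -258.8] 0.953 d ring [0.2 1.2]
scene flask_50 0.64 [454.1 -94.4] 0.891 d ring [-0.9  2.1]
scene flask_100 0.85 [ 608.6 -106.5] 0.913 d ring [0.6 1.7]
scene flask_250 0.77 [ 601.1 -258.9] 0.911 d ring [0.1 1.1]
```

View pics/top17.png

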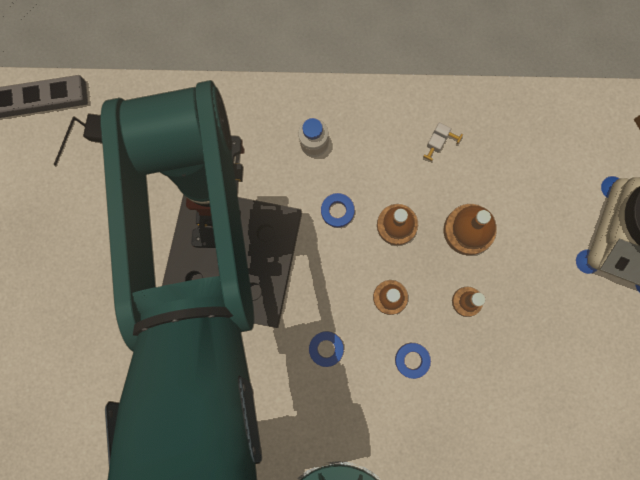

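View pics/scene17.png

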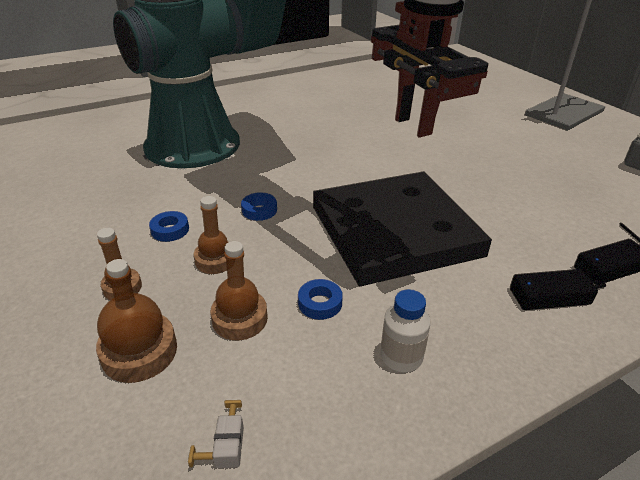

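All four flasks are upright in their own rings. The flask fits are within about 2.5 mm of the ring axes, and the bottle at (313,137) and boss head at (440,141) in the top view haven't moved. The arm is clear. I'll settle it and hand in.

```bash
python3 -m pendant '[[[0,0,0,0],[0,0,0,0],[0,0,0,0]]]' && python3 -c "
from bench import *
print(ctrl.hand_in())"
```

```text
clock: 47.05
ee_pos: [0.5963, 0.1932, 0.2517]
orientation: [3.13, 0.043, -0.013]
force: [0.3, -0.4, 0.2]
finger_gap: 0.522
the job is handed in; nothing more can be done
None
```

All four flasks are standing upright in the cork rings of their own size, and I handed the job in at about 47 s of the 112 s allowed. I moved them smallest to largest, gripping each by the neck. Each was lowered until the wrist sensor showed light contact with the ring (about 3–4 N) before I released it.

**Last checks:**
- **Flask positions:** silhouette fits from the top camera put every bulb within 1.6 mm of its ring's axis. The scene camera agreed to within 2.3 mm for the 50, 100 and 250 flasks. Both compare against the ring positions measured at the start.
- **Not fully cross-checked:** the scene camera gave no final fit for flask_25, because flask_250 stands partly in front of it. Its result rests on the top camera and a clear picture taken just after it was placed. Seated heights and the rings lying flat were judged by eye and from the contact heights, not measured separately.
- **Bystanders:** the bottle, boss head and blue rings look unmoved in the final pictures, and the arm ended well clear of everything.

One small disagreement: the scene camera put the held bulbs 1.5–3.5 mm short of the measured tool position in x. I allowed for this when placing the last three.

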